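# Open the battery compartment of a power recorder

## Task

Open the battery compartment of the power recorder: with the screwdriver from the wooden stand give both slotted cam locks a quarter turn counter-clockwise, fully to their open stop (keep the bare fingers off the recorder until then), and put the screwdriver back upright in its hole. Then slide the freed blue cover along its channel and out over the open end of the case, without tipping it off, until enough overhangs to take it by its two long edges, and lay it flat, top up, on the green desk mat beside the battery pack. Lower the screwdriver and the cover rather than let them fall, and leave the other things on the desk where they are.

Things in the scene. Friction and masses are not known exactly. Their poses are not given: they have to be found in the camera images.
- recorder: power recorder, fixed: cream case, origin on the desk, x = -75..75, y = -125..165 mm, z up, deck (top face) at z = 68 mm. A channel (x = -30..30 mm, floor z = 60) runs along y from the display console (y = 105) to the open -y end. The blue cover fills it from y = -125 to 45 mm, flush with the deck; a lock stands beside it on each side. Pushed towards -y the cover slides out over the open end.
- open_end (a point): middle of the channel's open -y end, on its floor (60 mm above the desk), in the end face of the case; free space in front of and below it. Axes as the recorder's.
- thumb_well (a point): middle of the thumb well, the empty part of the channel (y = 45..105 mm of the recorder) where fingertips can get behind the cover's +y edge and push it. This point is on its floor, z = 50 mm, 44 mm wide; beside it two ledges 8 mm wide at z = 60 mm. Axes as the recorder's.
- lock_near (a joint): turn of the cam lock at x = -46, y = -40 mm of the recorder, rad: 0 locked, 1.571 open stop, growing counter-clockwise seen from above. Starts at 0 to 0.2, stays where left, takes about 0.08 N m. Locked, its lobe lies over a step in the cover's edge and stops it from sliding and lifting; the cover is free from about 1.25 rad.
- lock_far (a joint): the same for the cam lock at x = 46, y = -40 mm of the recorder, on the other side of the cover: it too opens counter-clockwise seen from above. The screwdriver's blade has about 0.18 rad of play either way in either slot before it turns the lock.
- lock_near_slot (a point): centre of the top of lock_near's steel head (28 mm diameter, top 74 mm above the desk, 6 mm above the deck). Turns with the lock: x along the slot and the cam lobe, z up. Slot closed at its ends, 21 mm long, 5.5 mm wide, 5.4 mm deep, edges chamfered to 9 mm width over the upper 2 mm. Locked, the slot points at the cover; open, it lies along the slide.
- lock_far_slot (a point): the same for lock_far.
- cover: blue flat battery cover, 57 (x) x 170 (y) x 8 mm, 90 to 140 g, plastic; origin in the middle of its underside, z up. At the start at x = 0, y = -40, z = 60 mm of the recorder, axes alike, 1.5 mm play on each side. For y = -21..21 mm its long edges are stepped: only the lower 3.5 mm are full width, above that 38 mm. It tips off the end when more than 85 mm overhang.
- screwdriver: flat-bladed screwdriver upright in the stand, 155 mm long, 80 to 130 g. Origin = blade tip, z up. Blade 14 mm wide along x, 3 mm thick along y, 12 mm long; shank 9 mm round; black collar 38 mm diameter at z = 75..81 mm, by which it hangs on the stand; yellow handle z = 81..155 mm, 34 mm along x, 26 mm along y, flat-sided: grip the flats (close along y).
- handle_mid (a point): middle of the screwdriver's handle, 118 mm above the blade tip; axes as the screwdriver's.
- stand: wooden screwdriver stand, fixed, 170 (x) x 80 (y) x 95 mm high; origin on the desk under its middle. Two square holes 24 x 24 mm through its 12 mm thick top plate (below open down to z = 12 mm), at x = 40 and -40, y = 0: the screwdriver hangs in the one at +40, tip 20 mm above the desk, its x within 0.3 rad of the stand's x; a red nut driver in the other.
- stand_hole (a point): centre of the screwdriver's hole, at the top face of the stand (95 mm above the desk).
- nut_driver: red round-handled nut driver in the other hole of the stand, handle 29 mm diameter, its top 153 mm above the desk; leave it. Origin at its lower end.
- desk_mat: green desk mat, fixed, 240 (x) x 200 (y) x 3 mm; origin under its middle, z up. The cover goes on it, on the free part in front of (smaller x than) the battery pack.
- battery_pack: black and blue battery pack 38 (x) x 122 (y) x 24 mm lying on the desk mat near its +x edge (its middle at about x = 95 mm, y = 0 of the mat); leave it. Origin in the middle of its underside.
- multimeter: orange handheld multimeter 85 x 170 x 34 mm lying behind the recorder; leave it. Origin in the middle of its underside.
- mug: white mug, 80 mm diameter, 95 mm high, behind the recorder; leave it. Origin in the middle of its underside.
- pen_cup: clear cup of marker pens, 76 mm diameter, about 155 mm high with the pens, behind the recorder to the left; leave it. Origin in the middle of its underside.
- calculator: grey desk calculator 66 x 120 x 14 mm lying at the back on the right; leave it. Origin in the middle of its underside.
There are look-alikes about, which are no part of the job. There is more than one size of the cover; the one meant has the size given above. There is more than one size of the screwdriver; the one meant has the size given above.

How it is judged:
By the outcome, as a careful person would: the job done as asked, in the order asked, and still so for the second after the job is handed in, with the robot touching nothing.
It also fails if it takes over 72 s, if anything falls off the work surface, if the arm or the gripper's body presses on something with over 40 N, if the wrist force passes 120 N, or if a joint passes its speed limit or range.

## Robot

A 6-joint arm with a two-finger parallel gripper is mounted at the origin on the work surface. World frame = base frame: x ahead of the robot, y to its left, z up, the work surface at z = 0. Lengths are in mm, angles in rad, forces in N, time in s.
With the tool pointing down it reaches from about 350 to 775 mm from the base axis. Payload 7.3 kg.
Tool frame: the origin (TCP) lies at the very end of the fingers, on their centre line; the grasp point (between the pads) lies 19 mm behind it; z points along the fingers, x is the direction in which the jaws open and shut, and the axes are right-handed (so a half turn about z gives the same grasp; the last joint's range is limited). The gripper opens to 92 mm and grips with 3 to 60 N. Pads are 19 mm wide; open, the fingers measure 130 mm over their backs; the gripper's body (75 mm by 190 mm) begins 47 mm behind the grasp point.
Start: joints at [1.191, 0.342, 1.524, -0, 1.275, -0.146], TCP at [121.613, 510.74, 226.741] pointing down, gripper open.
Joint ranges: [-2.53, 2.53], [-0.77, 2.02], [0.04, 2.7], [-1, 4.14], [0.28, 2.66], [-3.11, 3.11]. Speed limits (rad/s): [2.57, 2.57, 3.14, 3.14, 3.14, 3.14].

## Interface

Orientations are given as [roll, pitch, yaw] about the fixed x, y, z axes, in that order (R = Rz(yaw) Ry(pitch) Rx(roll)).
In Python, from plant import bot, capture, camera_params gives the robot as it stands.
- The arm moves only by the shell command python3 -m jog 'ROWS' [OPENING]. ROWS is a JSON object of lists of equal length, an entry for each row: "xyz": the shift along the world's x, y, z as a fraction of full scale, a list of three; "angular": the turn, a rotation vector about the world's x, y, z as a fraction of full scale, a list of three. In form: {"xyz": [[x, y, z], ...], "angular": [[wx, wy, wz], ...]}. A call has 1 to 10 rows; each row shifts and turns the pose as measured when the row begins; what a row does not reach is not made up. Full scale, the value 1, is 2 cm for a shift and 6 degrees for a turn. A row lasts 1/10 s, in which the tool goes at most 50 mm and 8.59 degrees, less where a joint would pass 70% of its speed; a pose out of reach is approached as far as the arm can. A call with a number of a shift or a turn outside -1 to 1 is refused whole. A call with a gripper value outside its range is refused whole. OPENING is the closure, from -1 (fully open) to 1 (shut), set as the call begins (- or left out, the last holds). The fingers move at their own pace and stop on an object; the grip force is fixed at half the most. Time passes only in rows, so rows that do not move let the fingers close. It gives the time, the measured TCP pose, the force and the opening at its end, in the units of the state.
- bot.get_obs(): the state, without advancing time (a new reading comes with each control period).
- capture(name): name is "side" or "top" or "wrist"; returns the picture (480x640x3 uint8, red, green, blue); there is no depth.
- camera_params(name): a dict with "fx", "fy", "cx", "cy" (pixels), "rvec" (rotation vector, rad) and "tvec" (3), from world to camera coordinates, as OpenCV has them. Camera axes: x right, y down, z forward; pixel columns grow to the right and rows downward; lengths in mm; the calibration is good to about 2 mm. A picture is of the moment at which its call begins: read the wrist's pose just before it. camera_params takes no time and is no camera call; for the wrist camera it gives the pose at the moment of the call.
- bot.close_job(): hands the job in, once; it reports no verdict.
The state is a dict: "time": time; "joint_positions": joint angles; "dq": joint speeds; "tau": joint torques, N m; "tool_pos": TCP position; "tcp_rot": TCP orientation; "contact_force": force on the tool from outside, world axes, zero at the start; "moment": the same for the moment, N m; "grip_width": finger opening in mm.
Only numpy, scipy, OpenCV 4.12 (cv2) and the standard library are available. Lean on these libraries where they do the work, as an engineer would, in place of code of your own. Each camera call takes 0.05 s, during which the arm holds its last target.

## Working session

There is one attempt and no reset: what is moved stays moved. The work goes in short steps, Python scripts to look and compute and a shell command to move; the robot and the scene stay as the last step left them, time stands still between calls to the robot, and variables do not carry over. Pictures are saved under pics/ and viewed, and the job is handed in when it is done.

```bash
ls -la; mkdir -p pics
python3 - <<'E'
from plant import bot, capture, camera_params
import cv2
print(bot.get_obs())
for n in ("top","side","wrist"):
    print(n,camera_params(n))
    cv2.imwrite(f"pics/{n}0.png",cv2.cvtColor(capture(n),cv2.COLOR_RGB2BGR))
E
```

```text
total 12
drwxr-xr-x  3 agent agent 4096 Dec  7 08:20 .
drwxr-xr-x 23 root  root  4096 Dec  7 08:20 ..
drwxr-xr-x  2 agent agent 4096 Dec  7 08:20 pics
{'time': 0.0, 'joint_positions': array([ 1.19101881e+00,  3.42728388e-01,  1.52505774e+00, -1.46731679e-05,
        1.27538633e+00, -1.46010121e-01]), 'dq': array([-1.57249986e-03, -8.41505256e-04,  3.88384864e-04, -2.56469837e-03,
       -7.53799017e-04, -4.38457154e-05]), 'tau': array([ 9.35678072e-04, -4.31246674e+01, -2.44225502e+01,  7.19845318e-02,
        5.58976515e-02, -1.40426769e-04]), 'tool_pos': array([121.44239979, 510.32573619, 226.02781206]), 'tcp_rot': array([-3.14137669e+00,  1.56503081e-03,  1.33703339e+00]), 'contact_force': array([ 0.05098206, -0.05726052,  0.2583893 ]), 'moment': array([ 0.0038447 ,  0.05046055, -0.04872604]), 'grip_width': 91.78552462574538}
top {'fx': 497.1460829542511, 'fy': 497.1460829542511, 'cx': 321.07455665078805, 'cy': 234.74021847248304, 'rvec': array([ 2.16781658, -2.13958915,  0.15158334]), 'tvec': array([  41.60516777,  532.72043874, 1239.0387685 ])}
side {'fx': 521.2644490350139, 'fy': 521.2644490350139, 'cx': 320.0628004563494, 'cy': 245.20739004485927, 'rvec': array([ 0.16337197, -2.81686891,  1.24724535]), 'tvec': array([ 518.46182905,   94.02524778, 1157.24596525])}
wrist {'fx': 410.5473155743941, 'fy': 410.5473155743941, 'cx': 323.26504330236844, 'cy': 242.6568904356765, 'rvec': array([-2.26840148, -1.79349546, -0.27032521]), 'tvec': array([-524.02707788,  -35.94843261,  391.82929386])}
```

View pics/top0.png

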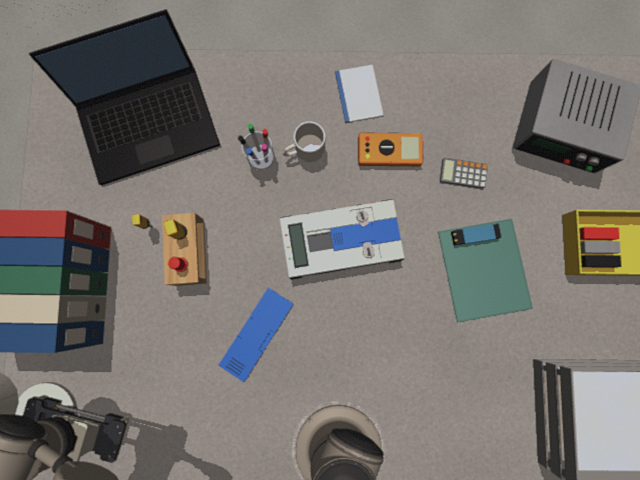

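View pics/side0.png

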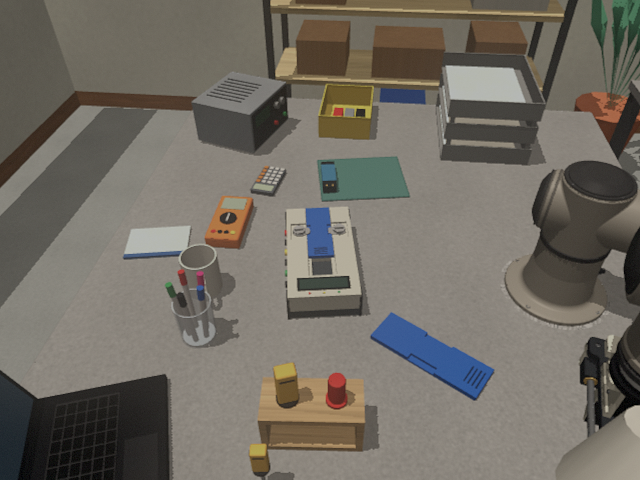

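View pics/wrist0.png

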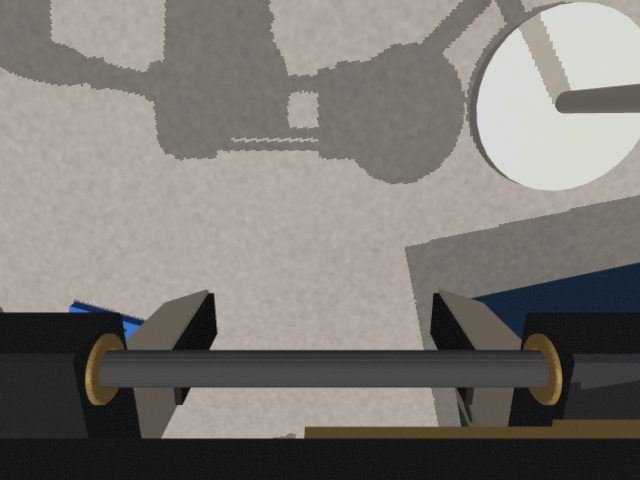

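```bash
cat > h.py <<'E'
import numpy as np, cv2
from plant import bot, capture, camera_params
def P(n): 
    p=camera_params(n); K=np.array([[p['fx'],0,p['cx']],[0,p['fy'],p['cy']],[0,0,1.]])
    R=cv2.Rodrigues(np.array(p['rvec'],float))[0]; return K,R,np.array(p['tvec'],float)
def plane(n,uv,z,cam=None):
    K,R,t=cam or P(n); uv=np.atleast_2d(np.array(uv,float))
    d=(np.linalg.inv(K)@np.c_[uv,np.ones(len(uv))].T).T@R; c=-R.T@t
    s=(z-c[2])/d[:,2]; return c+s[:,None]*d
def proj(n,X,cam=None):
    K,R,t=cam or P(n); q=(K@(R@np.atleast_2d(np.array(X,float)).T+t[:,None])).T; return q[:,:2]/q[:,2:]
def tri(n1,uv1,n2,uv2):
    A=[];b=[]
    for n,uv in((n1,uv1),(n2,uv2)):
        K,R,t=P(n); d=R.T@np.linalg.inv(K)@np.array([*uv,1.]); d/=np.linalg.norm(d); c=-R.T@t
        M=np.eye(3)-np.outer(d,d);A.append(M);b.append(M@c)
    return np.linalg.lstsq(np.vstack(A),np.hstack(b),rcond=None)[0]
def snap(n,name,crop=None,scale=1):
    cam=P(n); im=cv2.cvtColor(capture(n),cv2.COLOR_RGB2BGR); cv2.imwrite(f"pics/{name}.raw.png",im)
    save(im,name,crop,scale); return im,cam
def save(im,name,crop=None,scale=1):
    if crop: im=im[crop[1]:crop[3],crop[0]:crop[2]]
    cv2.imwrite(f"pics/{name}.png",cv2.resize(im,None,fx=scale,fy=scale,interpolation=cv2.INTER_CUBIC))
E
python3 - <<'E'
from h import *
t=cv2.imread("pics/top0.png"); s=cv2.imread("pics/side0.png")
save(t,"t_rec",(270,190,420,290),5); save(t,"t_stand",(120,200,220,300),5)
save(s,"s_stand",(230,340,380,480),4); save(s,"s_rec",(270,195,370,325),4)
for n in("top","side"):
    K,R,tt=P(n);print(n,-R.T@tt)
E
```

```text
top [ 360.07403778   54.09105593 1299.29210367]
side [412.34939501 849.4442719  851.63022779]
```

View pics/t_rec.png

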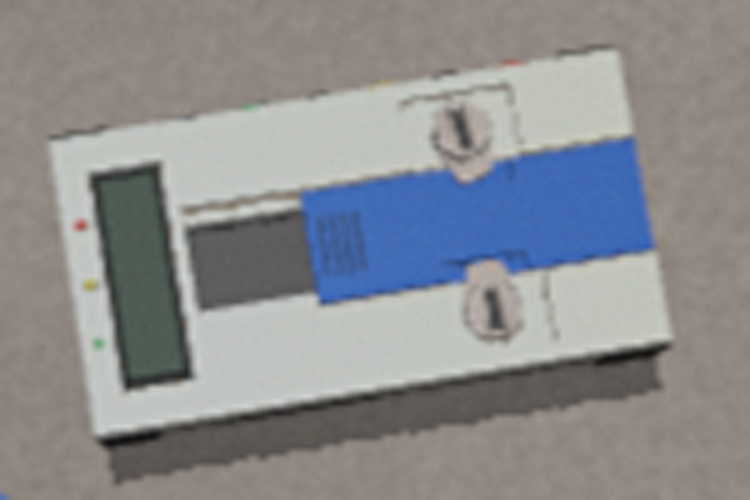

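View pics/t_stand.png

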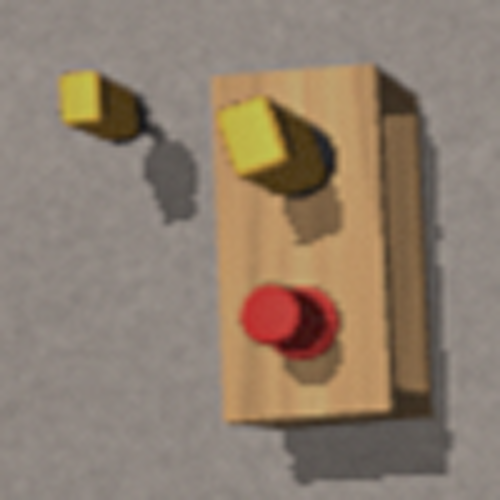

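View pics/s_stand.png

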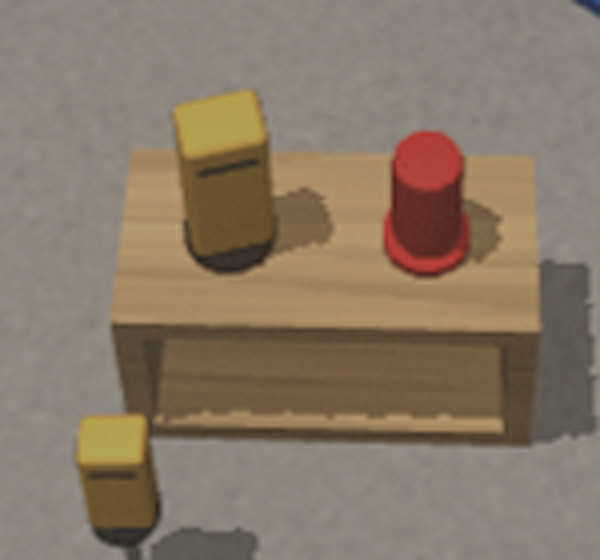

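View pics/s_rec.png

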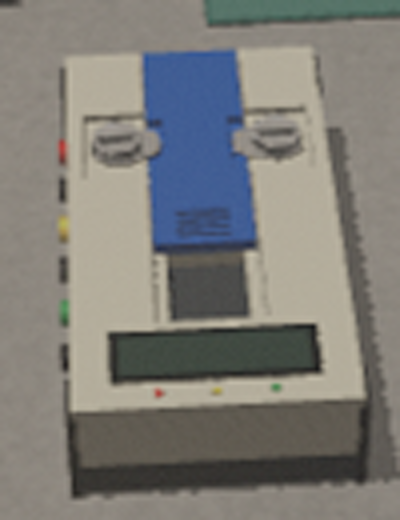

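In the top view, the yellow handles are at (175,229) in the stand and (140,220) standing free. The one in the +40 hole is larger, so it is the one meant. Of the blue plates at (370,235) and (255,335), the one in the recorder's channel is the cover. Next I'll check sizes and measure the poses.

```bash
cat > meas.py <<'E'
from h import *
t=cv2.imread("pics/top0.png"); hsv=cv2.cvtColor(t,cv2.COLOR_BGR2HSV)
def biggest(m,box):
    mm=np.zeros_like(m); x0,y0,x1,y1=box; mm[y0:y1,x0:x1]=m[y0:y1,x0:x1]
    c=max(cv2.findContours(mm,cv2.RETR_EXTERNAL,cv2.CHAIN_APPROX_NONE)[0],key=cv2.contourArea); return c
def rect(name,m,box,z,quad=False):
    c=biggest(m,box); p=plane("top",c[:,0,:],z)[:,:2].astype(np.float32)
    (cx,cy),(w,h),a=cv2.minAreaRect(p); print(name,"ctr",round(cx,1),round(cy,1),"size",round(w,1),round(h,1),"ang",round(a,1), "n",len(c)); return c
cream=((hsv[...,1]<35)&(hsv[...,2]>185)).astype(np.uint8)
rect("case",cream,(270,190,420,290),68)
blue=cv2.inRange(hsv,(100,120,80),(125,255,255))
rect("cover",blue,(270,190,420,290),68)
rect("decoycover",blue,(200,280,300,390),8)
ytop=cv2.inRange(hsv,(15,120,190),(35,255,255))
rect("drv top",ytop,(160,200,200,250),175)
ytop=cv2.inRange(hsv,(15,120,190),(35,255,255))
rect("small top",ytop,(120,200,160,250),130)
red=cv2.inRange(hsv,(0,120,190),(8,255,255)); rect("nut top",red,(160,250,200,280),153)
mat=cv2.inRange(hsv,(60,40,60),(95,255,255)); rect("mat",mat,(430,200,550,330),3)
blk=(cv2.inRange(hsv,(97,60,40),(110,255,255))); rect("batt blue",blk,(440,215,520,260),27)
wood=cv2.inRange(hsv,(8,60,140),(20,200,255)); rect("wood",wood,(150,200,206,300),95)
E
python3 meas.py
python3 - <<'E'
import cv2
from h import *
t=cv2.imread("pics/top0.png"); save(t,"t_mat",(430,205,550,335),5)
E
```

```text
case ctr 521.9 -2.0 size 148.2 287.2 ang 10.2 n 665
cover ctr 531.9 -60.4 size 55.5 169.3 ang 10.3 n 174
decoycover ctr 278.5 211.7 size 76.8 230.5 ang 58.5 n 202
drv top ctr 526.9 395.2 size 28.3 20.0 ang 21.0 n 36
small top ctr 551.0 490.8 size 19.5 11.9 ang 3.6 n 25
nut top ctr 445.4 380.9 size 3.7 14.4 ang 74.4 n 13
mat ctr 450.9 -379.2 size 239.1 199.7 ang 10.7 n 324
batt blue ctr 541.7 -359.5 size 40.0 84.4 ang 8.9 n 90
wood ctr 487.6 393.2 size 170.7 81.0 ang 5.2 n 201
```

View pics/t_mat.png

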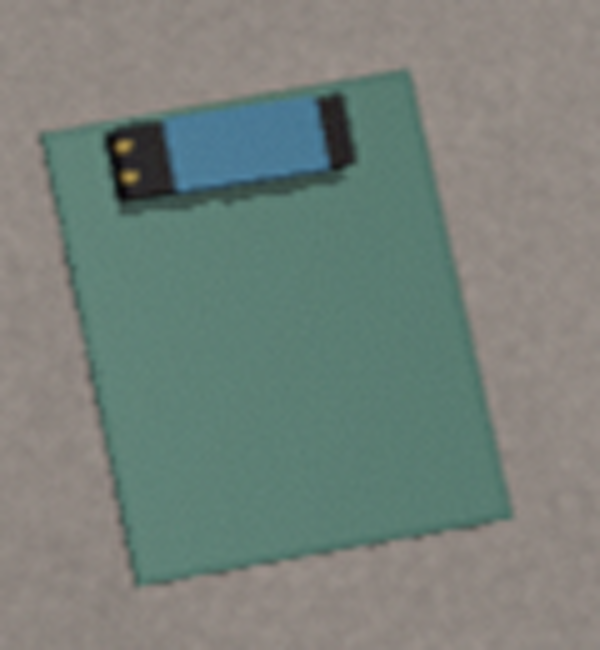

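Run:
```python
from h import *
from scipy.spatial.transform import Rotation as Ro
o=bot.get_obs(); K,R,t=P("wrist"); Rt=Ro.from_euler('xyz',o['tcp_rot']).as_matrix()
c=-R.T@t; print("cam in tool",Rt.T@(c-o['tool_pos']),"optical axis in tool",Rt.T@R[2], "img x in tool",Rt.T@R[0],"img y",Rt.T@R[1])
# locks
print(plane("top",[[368.6,250.4],[362.4,216.4]],74))
# handle top side
s=cv2.imread("pics/side0.png"); hs=cv2.cvtColor(s,cv2.COLOR_BGR2HSV)
for nm,im,b,z in(("side",s,(230,340,330,420),175),("top",cv2.imread("pics/top0.png"),(160,200,200,250),175)):
    hv=cv2.cvtColor(im,cv2.COLOR_BGR2HSV); m=cv2.inRange(hv,(15,100,160 if nm=="side" else 180),(38,255,255)); mm=np.zeros_like(m); mm[b[1]:b[3],b[0]:b[2]]=m[b[1]:b[3],b[0]:b[2]]
    c=max(cv2.findContours(mm,0,1)[0],key=cv2.contourArea); p=plane(nm,c[:,0,:],z)[:,:2].astype(np.float32); print(nm,cv2.minAreaRect(p),cv2.boundingRect(c))
```

```text
cam in tool [  -0.2119234   -82.3460917  -157.78074701] optical axis in tool [-1.27715574e-04  2.97094894e-01  9.54847950e-01] img x in tool [ 9.99999637e-01 -7.65911212e-04  3.72063256e-04] img y [ 8.41866844e-04  9.54847652e-01 -2.97094688e-01]
[[489.37814001 -69.51968781  74.        ]
 [574.64003312 -54.02155614  74.        ]]
side ((504.9068603515625, 444.00250244140625), (100.6972427368164, 65.5994644165039), 6.577845573425293) (258, 379, 72, 41)
top ((514.7368774414062, 374.0396423339844), (83.48272705078125, 70.79297637939453), 5.647876262664795) (163, 214, 33, 36)
```

```bash
python3 -m jog '{"xyz":[[0.7,-0.25,0.2],[0.75,-0.26,0.2],[0.75,-0.26,0.2],[0.75,-0.26,0.2],[0.75,-0.26,0.2],[0.75,-0.26,0.2],[0.75,-0.26,0.2],[0.75,-0.26,0.2],[0.75,-0.26,0.2],[0.75,-0.26,0.2]],"angular":[[0,0,-1],[0,0,-1],[0,0,-1],[0,0,-1],[0,0,-1],[0,0,-1],[0,0,-1],[0,0,-1],[0,0,-1],[0,0,-1]]}' -1
```

```text
time: 1.15
tool_pos: [272.8, 455.0, 263.9]
tcp_rot: [3.14, 0.01, 0.252]
contact_force: [-0.6, 0.2, 0.6]
grip_width: 91.3
```

```bash
python3 -m jog '{"xyz":[[0.8,-0.27,0],[0.8,-0.27,0],[0.8,-0.27,0],[0.8,-0.27,0],[0.8,-0.27,0],[0.8,-0.27,0],[0.8,-0.27,0],[0.8,-0.27,0],[0.8,-0.27,0],[0.8,-0.27,0]],"angular":[[0,0,-1],[0,0,-1],[0,0,-1],[0,0,-1],[0,0,-1],[0,0,-1],[0,0,-1],[0,0,-1],[0,0,-1],[0,0,-1]]}' && python3 -m jog '{"xyz":[[0.8,-0.27,0],[0.8,-0.27,0],[0.8,-0.27,0],[0.4,-0.1,0]],"angular":[[0,0,-1],[0,0,-1],[0,0,-1],[0,0,-0.5]]}'
python3 - <<'E'
from h import *
print(bot.get_obs()['tool_pos'],bot.get_obs()['tcp_rot']); snap("wrist","w1")
E
```

```text
time: 2.15
tool_pos: [438.3, 397.4, 261.1]
tcp_rot: [3.135, 0.012, -0.84]
contact_force: [0.1, 0.4, -0.9]
grip_width: 91.8
time: 2.55
tool_pos: [497.0, 377.2, 259.1]
tcp_rot: [3.131, 0.012, -1.225]
contact_force: [-0.1, 0.1, -1.0]
grip_width: 92.2
[496.97643092 377.20558311 259.07976061] [ 3.13106017  0.0118509  -1.22504232]
```

View pics/w1.png

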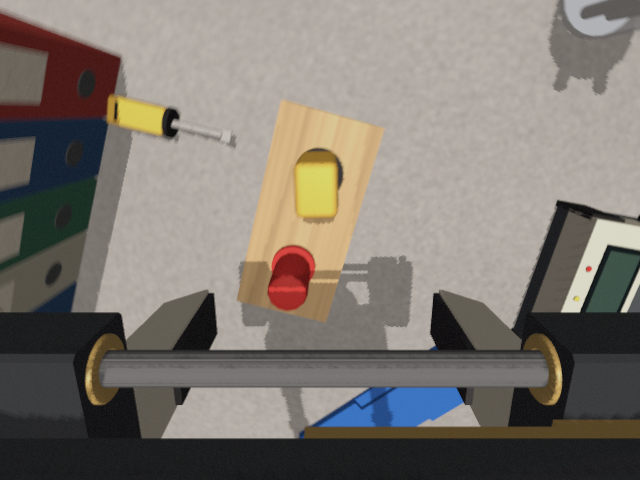

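Run:
```python
from h import *
cam=P("wrist"); im=cv2.imread("pics/w1.raw.png"); hv=cv2.cvtColor(im,cv2.COLOR_BGR2HSV)
m=cv2.inRange(hv,(20,120,140),(38,255,255)); m[:, :260]=0; m[:,370:]=0; m[260:]=0
c=max(cv2.findContours(m,0,1)[0],key=cv2.contourArea); print(cv2.boundingRect(c),cv2.minAreaRect(c))
p=plane("wrist",c[:,0,:],175,cam)[:,:2].astype(np.float32); print(cv2.minAreaRect(p))
save(im,"w1c",(250,130,390,330),4)
```

```text
(294, 153, 43, 65) ((315.0, 185.0), (64.0, 42.0), 90.0)
((531.5228881835938, 395.75299072265625), (38.00815200805664, 24.575836181640625), 20.271711349487305)
```

View pics/w1c.png

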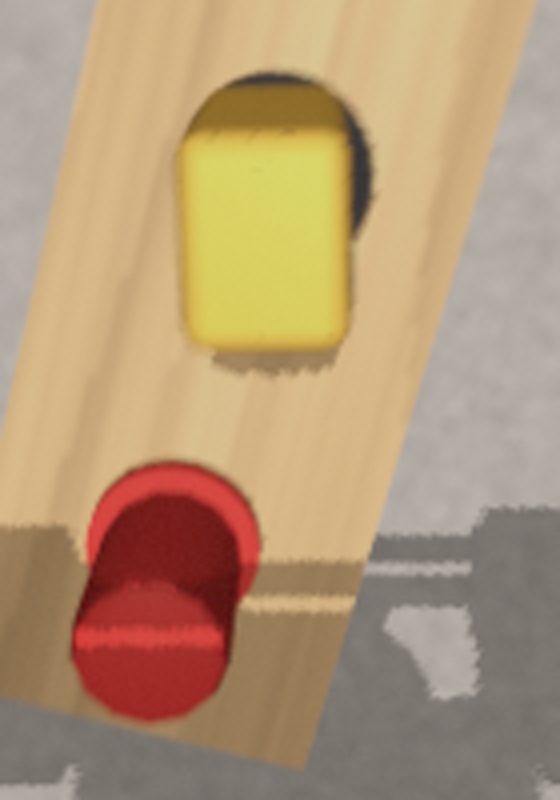

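Run:
```python
from h import *
cam=P("wrist"); print(plane("wrist",[[316.7,190],[316.7,162.5],[316.7,217.5]],175,cam))
# stand top corners in wrist (z95): hole edges
im=cv2.imread("pics/w1.raw.png")
s=cv2.imread("pics/side0.png")
# side top-face corners in crop/4 + (230,340)
c=np.array([[175,108],[252,90],[268,135],[187,155]])/4+[230,340]
print(plane("side",c,175), plane("side",c.mean(0)[None],175))
c=np.array([[220,112],[268,96],[285,160],[241,178]])/5+[120,200]
print(plane("top",c,175), plane("top",c.mean(0)[None],175))
```

```text
[[529.45923987 394.05881444 175.        ]
 [544.6196691  399.41220505 175.        ]
 [513.65964071 388.47972269 175.        ]]
[[544.97083927 394.01860678 175.        ]
 [516.84051293 382.50303779 175.        ]
 [507.57908629 401.97248306 175.        ]
 [536.59216087 414.17098088 175.        ]] [[526.5070515  398.28435553 175.        ]]
[[536.80253352 408.54645449 175.        ]
 [544.51147259 387.03583471 175.        ]
 [515.05665957 377.74171595 175.        ]
 [506.50946992 397.31884972 175.        ]] [[525.69166736 392.65705587 175.        ]]
```

```bash
cat >> h.py <<'E'
from scipy.spatial.transform import Rotation as Ro
def need(xyz,yaw,rp=(np.pi,0)):
    o=bot.get_obs(); d=(np.array(xyz)-o['tool_pos'])/20
    w=(Ro.from_euler('xyz',[rp[0],rp[1],yaw])*Ro.from_euler('xyz',o['tcp_rot']).inv()).as_rotvec()/np.radians(6)
    print("t",round(o['time'],2),"pos",o['tool_pos'].round(1),"rot",o['tcp_rot'].round(3),"F",o['contact_force'].round(1),"grip",round(o['grip_width'],1)); print("need total units xyz",d.round(2),"ang",w.round(3))
E
python3 -c "
from h import *
need([528,394.5,119],-1.225)"
```

```text
t 2.6 pos [497.7 376.8 258.8] rot [ 3.131  0.011 -1.227] F [ 1.2 -0.5  1.4] grip 91.9
need total units xyz [ 1.51  0.88 -6.99] ang [-0.07  -0.131  0.021]
```

```bash
python3 -m jog '{"xyz":[[0.75,0.44,-0.5],[0.75,0.44,-0.5],[0,0,-0.5]],"angular":[[-0.035,-0.065,0.01],[-0.035,-0.065,0.01],[0,0,0]]}' && python3 -c "
from h import *
need([528,394.5,119],-1.225)"
```

```text
time: 2.9
tool_pos: [528.8, 394.8, 228.8]
tcp_rot: [-3.14, 0.0, -1.223]
contact_force: [0.4, -0.1, 0.6]
grip_width: 91.6
t 2.9 pos [528.8 394.8 228.8] rot [-3.14   0.    -1.223] F [ 0.4 -0.1  0.6] grip 91.6
need total units xyz [-0.04 -0.01 -5.49] ang [-0.007  0.015 -0.02 ]
```

```bash
python3 -m jog '{"xyz":[[0,0,-0.9],[-0.02,0,-0.9],[-0.02,0,-0.9],[0,0,-0.9],[0,0,-0.9],[0,0,-0.7],[0,0,-0.25]],"angular":[[0,0,0],[0,0,0],[0,0,0],[0,0,0],[0,0,0],[0,0,0],[0,0,0]]}' && python3 -c "
from h import *
need([528,394.5,119],-1.225)
snap('wrist','w2')"
```

```text
time: 3.6
tool_pos: [520.1, 393.2, 111.9]
tcp_rot: [3.134, -0.0, -1.214]
contact_force: [0.2, -0.3, 0.5]
grip_width: 92.0
t 3.6 pos [520.1 393.2 111.9] rot [ 3.134 -0.    -1.214] F [ 0.2 -0.3  0.5] grip 92.0
need total units xyz [0.39 0.07 0.35] ang [ 0.027 -0.072 -0.103]
```

View pics/w2.png

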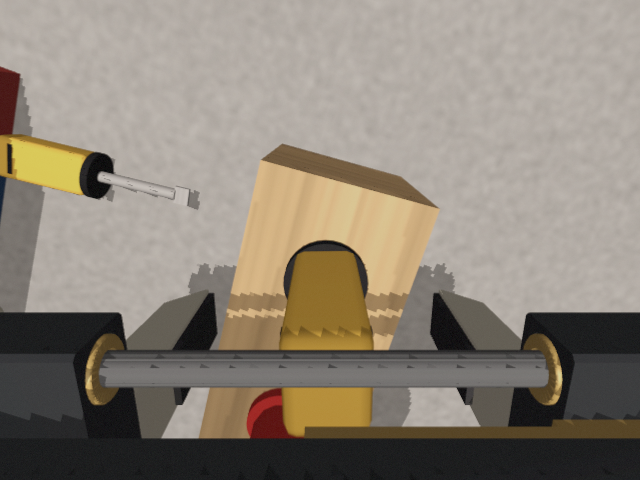

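```bash
python3 -m jog '{"xyz":[[0.35,0.07,0.33],[0,0,0]],"angular":[[0.02,-0.07,-0.1],[0,0,0]]}' && python3 -c "
from h import *
need([528,394.5,119],-1.225)"
```

```text
time: 3.85
tool_pos: [527.4, 394.9, 119.9]
tcp_rot: [-3.141, -0.001, -1.225]
contact_force: [0.1, -0.0, 0.3]
grip_width: 92.0
t 3.85 pos [527.4 394.9 119.9] rot [-3.141e+00 -1.000e-03 -1.225e+00] F [ 0.1 -0.   0.3] grip 92.0
need total units xyz [ 0.03 -0.02 -0.04] ang [ 0.003  0.008 -0.003]
```

```bash
python3 -m jog '{"xyz":[[0,0,0],[0,0,0],[0,0,0],[0,0,0],[0,0,0],[0,0,0],[0,0,0],[0,0,0]],"angular":[[0,0,0],[0,0,0],[0,0,0],[0,0,0],[0,0,0],[0,0,0],[0,0,0],[0,0,0]]}' 1 && python3 -c "
from h import *
need([528,394.5,119],-1.225)"
```

```text
time: 4.65
tool_pos: [528.3, 395.4, 122.6]
tcp_rot: [-3.137, 0.0, -1.225]
contact_force: [-0.3, -0.1, 0.3]
grip_width: 32.2
t 4.65 pos [528.3 395.4 122.6] rot [-3.137  0.    -1.225] F [-0.3 -0.1  0.3] grip 32.2
need total units xyz [-0.02 -0.05 -0.18] ang [-0.018  0.043 -0.004]
```

```bash
python3 -m jog '{"xyz":[[0,0,-0.1],[0,0,0],[0,0,0]],"angular":[[0,0,0],[0,0,0],[0,0,0]]}' && python3 -c "
from h import *
need([528,394.5,119],-1.225)"
```

```text
time: 4.95
tool_pos: [528.5, 395.5, 121.3]
tcp_rot: [-3.136, 0.0, -1.224]
contact_force: [0.5, 1.6, 1.5]
grip_width: 25.8
t 4.95 pos [528.5 395.5 121.3] rot [-3.136  0.    -1.224] F [0.5 1.6 1.5] grip 25.8
need total units xyz [-0.03 -0.05 -0.12] ang [-0.022  0.052 -0.006]
```

```bash
python3 -m jog '{"xyz":[[0,0,0.3],[0,0,0.7],[0,0,1],[0,0,1],[0,0,1],[0,0,1],[0,0,0.6]],"angular":[[0,0,0],[0,0,0],[0,0,0],[0,0,0],[0,0,0],[0,0,0],[0,0,0]]}' && python3 -c "
from h import *
need([486.9,-69,185],-1.39)
snap('side','s2'); snap('wrist','w3')"
```

```text
time: 5.65
tool_pos: [526.9, 394.6, 239.3]
tcp_rot: [-3.14, -0.0, -1.224]
contact_force: [1.1, 0.3, -0.9]
grip_width: 25.7
t 5.65 pos [526.9 394.6 239.3] rot [-3.14  -0.    -1.224] F [ 1.1  0.3 -0.9] grip 25.7
need total units xyz [ -2.   -23.18  -2.72] ang [-1.00e-03  1.50e-02 -1.58e+00]
```

View pics/s2.png

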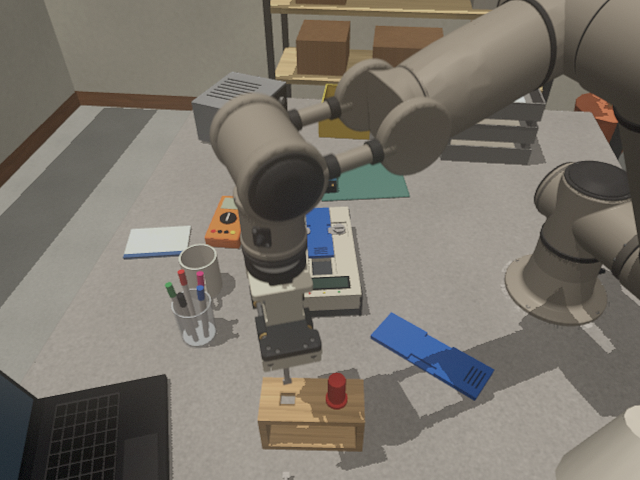

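View pics/w3.png

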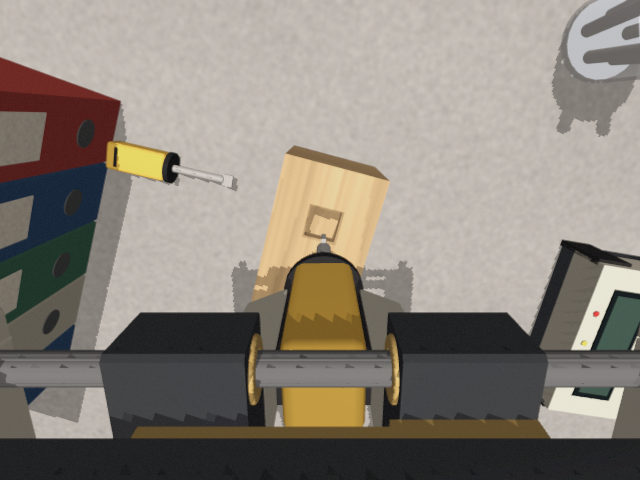

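Run:
```python
from h import *
cam=P("wrist"); im=cv2.imread("pics/w3.raw.png"); save(im,"w3c",(280,190,370,270),8)
s=cv2.imread("pics/s2.raw.png"); save(s,"s2c",(250,340,350,420),7)
```

```text
(no output)
```

View pics/w3c.png

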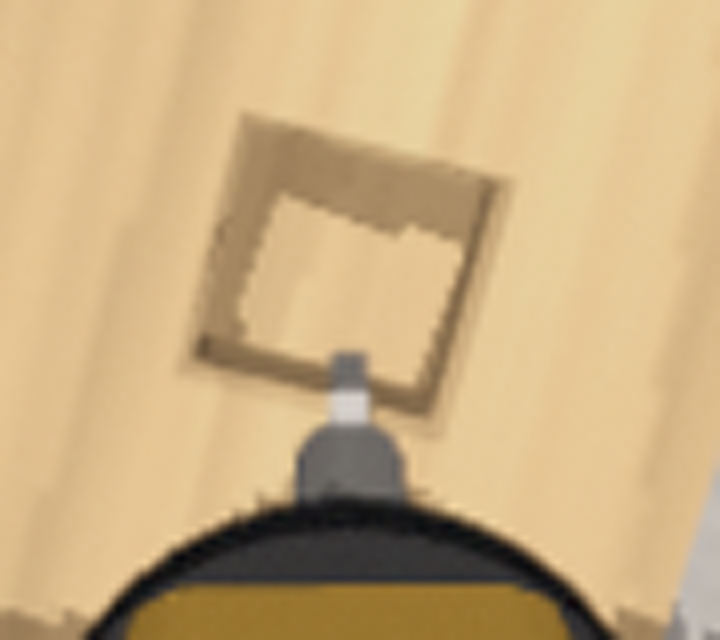

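View pics/s2c.png

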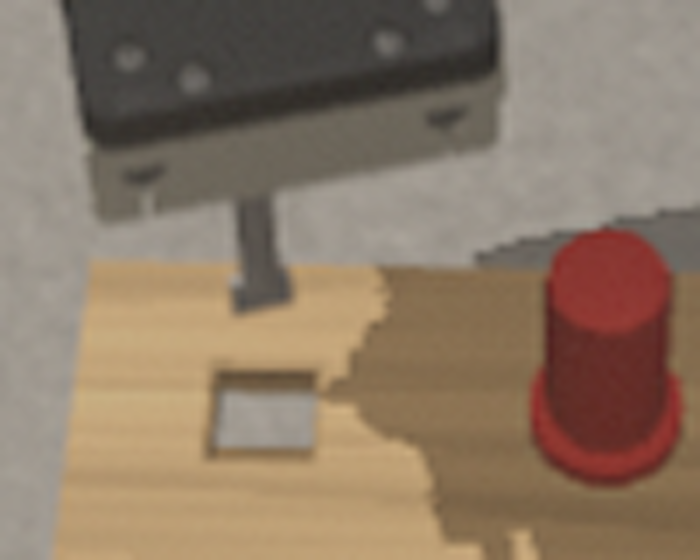

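Run:
```python
from h import *
o=bot.get_obs(); Rt=Ro.from_euler('xyz',o['tcp_rot']).as_matrix()
tp=np.array([526.9,394.6,239.3])
hw=plane("wrist",[[323.1,224]],95); hs=plane("side",[[287.6,399.4]],95); print("hole",hw,hs,"pred stand",[527.4,396.8])
for L in(99,101,103):
    tw=plane("wrist",[[323.6,234]],tp[2]-L)[0]; print(L,"edge tip in tool",Rt.T@(tw-tp), "world",tw)
    ts=plane("side",[[287.4,383.6]],tp[2]-L)[0]; print("side tip in tool",Rt.T@(ts-tp),ts)
print("tri",tri("wrist",(323.6,234),"side",(287.4,383.6)))
print(o['tool_pos'])
```

```text
hole [[527.53613722 395.67500094  95.        ]] [[526.62860872 399.21807463  95.        ]] pred stand [527.4, 396.8]
99 edge tip in tool [-0.48472662 -5.42433494 99.02329382] world [532.22050431 397.0419914  140.3       ]
side tip in tool [-4.56411836  1.08693661 98.99665526] [524.71113261 398.66930224 140.3       ]
101 edge tip in tool [ -0.48086705  -4.85212527 101.02094597] world [531.69129456 396.84708124 138.3       ]
side tip in tool [ -3.26457977   1.22819151 100.99600276] [525.02705266 397.40188817 138.3       ]
103 edge tip in tool [ -0.47700749  -4.2799156  103.01859812] world [531.16208481 396.65217109 136.3       ]
side tip in tool [ -1.96504119   1.36944641 102.99535026] [525.3429727 396.1344741 136.3      ]
tri [527.84945224 394.68003949 131.16484309]
[527.42289898 394.8354502  239.82429949]
```

```bash
python3 -m jog '{"xyz":[[-0.08,-0.6,0],[-0.08,-1,0],[-0.08,-1,0],[-0.08,-1,0],[-0.08,-1,0],[-0.08,-1,0],[-0.08,-1,0],[-0.08,-1,0],[-0.08,-1,0],[-0.08,-1,0]],"angular":[[0,0,0],[0,0,0],[0,0,0],[0,0,0],[0,0,0],[0,0,0],[0,0,0],[0,0,0],[0,0,0],[0,0,0]]}' && python3 -m jog '{"xyz":[[-0.08,-1,0],[-0.08,-1,0],[-0.08,-1,0],[-0.08,-1,0],[-0.08,-1,0],[-0.08,-1,0],[-0.08,-1,0],[-0.08,-1,0],[-0.08,-0.7,0],[-0.08,-0.4,0]],"angular":[[0,0,-0.08],[0,0,-0.08],[0,0,-0.08],[0,0,-0.08],[0,0,-0.08],[0,0,-0.08],[0,0,-0.08],[0,0,-0.08],[0,0,-0.08],[0,0,0]]}'&& python3 -c "
from h import *
need([488,-69,205],-1.309)"
```

```text
time: 6.75
tool_pos: [503.0, 189.2, 230.9]
tcp_rot: [3.128, -0.002, -1.222]
contact_force: [-0.1, -1.0, -0.7]
grip_width: 25.8
time: 7.75
tool_pos: [474.5, -7.9, 222.9]
tcp_rot: [3.11, 0.001, -1.305]
contact_force: [-0.1, -0.2, -1.8]
grip_width: 26.0
t 7.75 pos [474.5  -7.9 222.9] rot [ 3.110e+00  1.000e-03 -1.305e+00] F [-0.1 -0.2 -1.8] grip 26.0
need total units xyz [ 0.67 -3.06 -0.9 ] ang [ 0.072 -0.293 -0.034]
```

```bash
python3 -m jog '{"xyz":[[0.25,-0.7,-0.1],[0.25,-0.9,-0.1],[0.17,-0.9,-0.1],[0.05,-0.5,-0.1],[0,0,0]],"angular":[[0.02,-0.1,0],[0.02,-0.1,0],[0.02,-0.1,0],[0.02,-0.05,0],[0,0,0]]}'&& python3 -c "
from h import *
need([488,-69,205],-1.309); snap('wrist','w4')"
```

```text
time: 8.25
tool_pos: [485.2, -70.8, 212.4]
tcp_rot: [-3.139, 0.002, -1.306]
contact_force: [-0.4, -0.0, -1.5]
grip_width: 25.8
t 8.25 pos [485.2 -70.8 212.4] rot [-3.139e+00  2.000e-03 -1.306e+00] F [-0.4 -0.  -1.5] grip 25.8
need total units xyz [ 0.14  0.09 -0.37] ang [-0.024  0.02  -0.03 ]
```

View pics/w4.png

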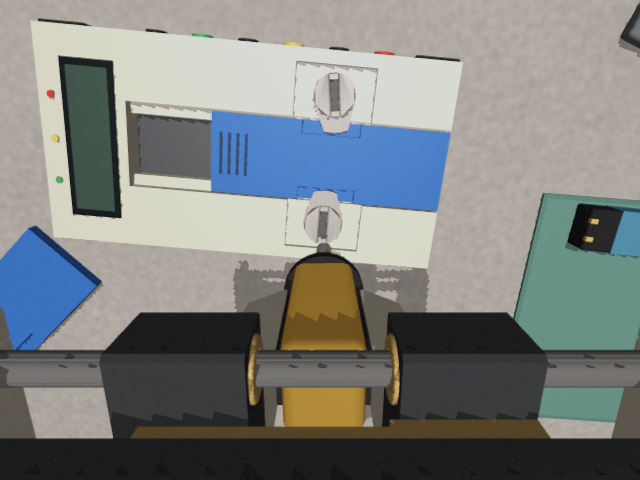

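Run:
```python
from h import *
im=cv2.imread("pics/w4.raw.png"); save(im,"w4a",(285,180,365,260),8); save(im,"w4b",(290,55,390,145),7)
```

```text
(no output)
```

View pics/w4a.png

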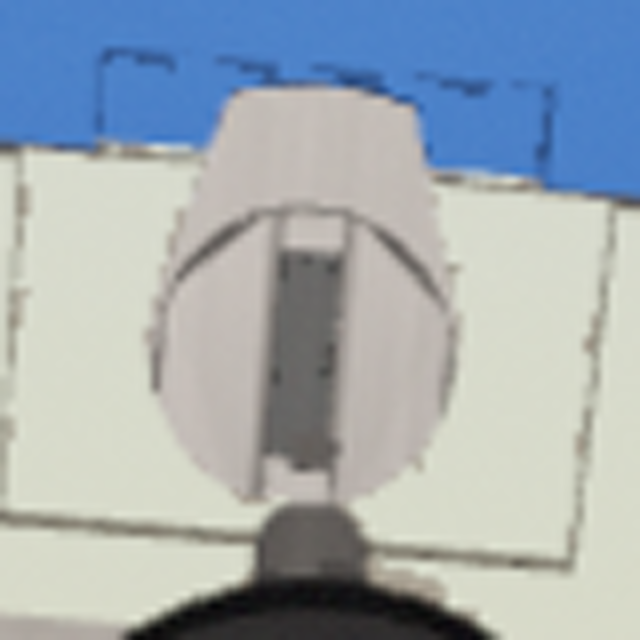

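View pics/w4b.png

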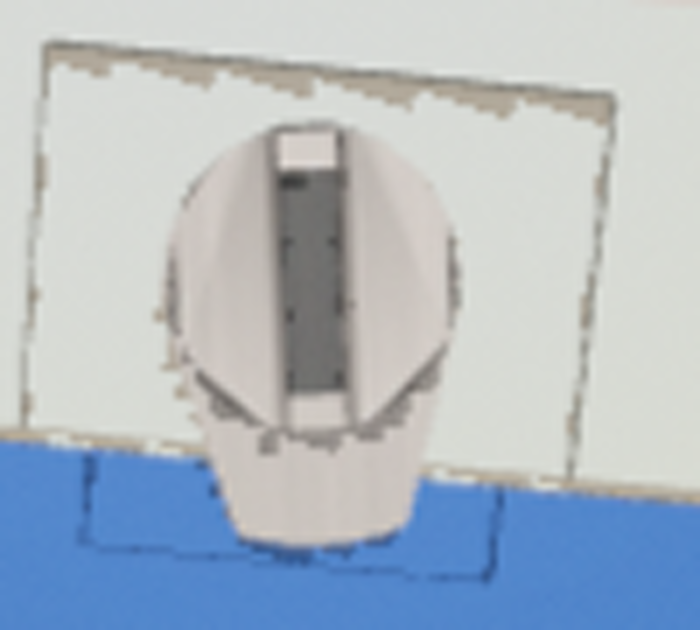

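Run:
```python
from h import *
cam=P("wrist"); o=bot.get_obs(); print(o['tool_pos'],o['tcp_rot'])
def f(pts,off,s): return np.array(pts)/s+off
n=plane("wrist",f([[307,355],[313,250],[300,460]],[285,180],8),74)
r=plane("wrist",f([[314,278],[309,175],[317,390]],[290,55],7),74)
for q in(n,r): 
    d=q[1]-q[2]; print(q.round(1)[0],"slot ang deg",np.degrees(np.arctan2(d[1],d[0])),np.linalg.norm(d))
d=r[0]-n[0]; print("near->far",np.linalg.norm(d),np.degrees(np.arctan2(d[1],d[0])))
Rt=Ro.from_euler('xyz',o['tcp_rot']).as_matrix()
for L in (101,): print("near in tool", Rt.T@(n[0]-o['tool_pos']))
# cover edge angle from wrist
e=plane("wrist",f([[0,145],[640,200]],[285,180],8),68); d=e[1]-e[0]; print("channel edge ang",np.degrees(np.arctan2(d[1],d[0]))+90)
K,R,t=cam; 
T=o['tool_pos']+Rt@np.array([-0.48,-4.9,101]); print("tip px",proj("wrist",T,cam), "tip world",T)
```

```text
[485.20928371 -70.22601613 212.56077132] [-3.13888834e+00  2.07510612e-03 -1.30552315e+00]
[486.4 -69.2  74. ] slot ang deg 11.812904666672384 20.22398536734814
[576.3 -52.8  74. ] slot ang deg 17.972758907360852 19.722030238158712
near->far 91.34950927745837 10.343521475147723
near in tool [ -0.39868845  -1.08328733 138.5653332 ]
channel edge ang 10.27508765233091
tip px [[323.31792603 233.24051536]] tip world [490.02066773 -68.20432857 111.57560526]
```

```bash
python3 -m jog '{"xyz":[[0.1,0.04,-0.5],[0.07,0.02,-0.5],[0,0,-0.1],[0,0,0]],"angular":[[-0.01,0.01,-0.3],[-0.01,0.01,-0.25],[0,0,0],[0,0,0]]}'&& python3 -c "
from h import *
need([488.55,-69.25,170],-1.365); snap('wrist','w5',(263,160,383,280),6)"
```

```text
time: 8.7
tool_pos: [487.9, -66.1, 190.4]
tcp_rot: [3.141, 0.002, -1.362]
contact_force: [0.1, -0.4, -1.9]
grip_width: 26.0
t 8.7 pos [487.9 -66.1 190.4] rot [ 3.141e+00  2.000e-03 -1.362e+00] F [ 0.1 -0.4 -1.9] grip 26.0
need total units xyz [ 0.03 -0.16 -1.02] ang [-0.016 -0.006 -0.026]
```

View pics/w5.png

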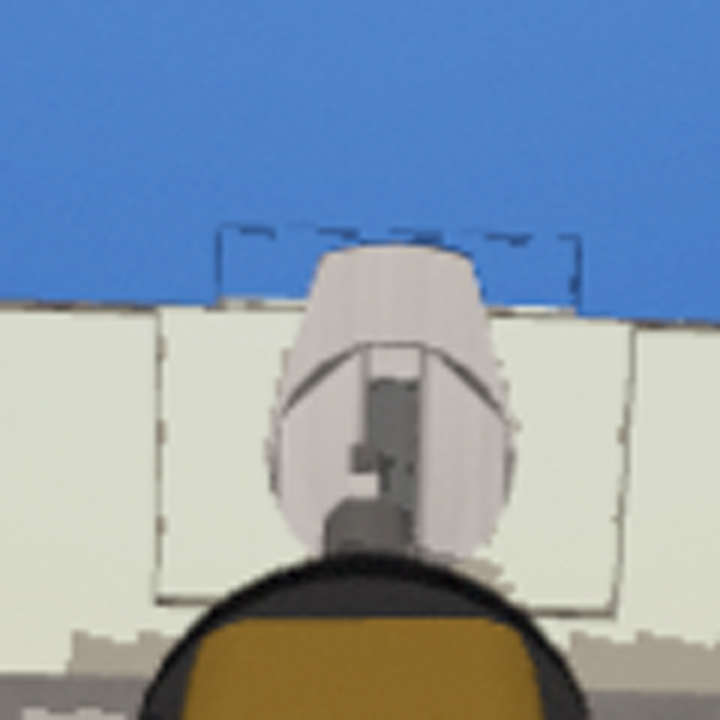

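```bash
python3 -m jog '{"xyz":[[0.03,-0.16,-0.25],[0,0,0]],"angular":[[-0.01,0,-0.02],[0,0,0]]}'&& python3 -c "
from h import *
need([488.55,-69.25,170],-1.365); snap('wrist','w6',(263,160,383,280),6)"
```

```text
time: 8.95
tool_pos: [488.8, -69.2, 185.9]
tcp_rot: [-3.141, 0.0, -1.363]
contact_force: [-0.8, 0.0, -1.5]
grip_width: 25.8
t 8.95 pos [488.8 -69.2 185.9] rot [-3.141  0.    -1.363] F [-0.8  0.  -1.5] grip 25.8
need total units xyz [-0.01 -0.   -0.8 ] ang [-0.002  0.007 -0.019]
```

View pics/w6.png

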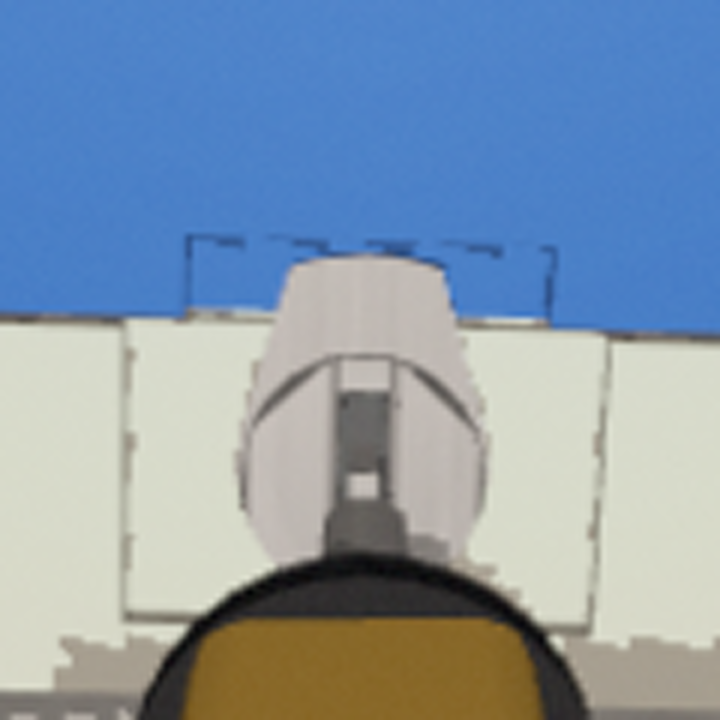

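```bash
python3 -m jog '{"xyz":[[0,0,-0.25],[0,0,-0.25],[0,0,-0.1]],"angular":[[0,0,0],[0,0,0],[0,0,0]]}'&& python3 -c "
from h import *
need([488.55,-69.25,170],-1.365)"
```

```text
time: 9.3
tool_pos: [489.3, -69.3, 174.0]
tcp_rot: [-3.139, -0.001, -1.363]
contact_force: [-0.3, 0.2, -0.9]
grip_width: 25.5
t 9.3 pos [489.3 -69.3 174. ] rot [-3.139e+00 -1.000e-03 -1.363e+00] F [-0.3  0.2 -0.9] grip 25.5
need total units xyz [-0.04  0.   -0.2 ] ang [ 0.002  0.027 -0.016]
```

```bash
python3 -m jog '{"xyz":[[-0.04,0,-0.12],[0,0,-0.1],[0,0,-0.06]],"angular":[[0,0,0],[0,0,0],[0,0,0]]}'&& python3 -c "
from h import *
need([488.55,-69.25,170],-1.365)"
```

```text
time: 9.6
tool_pos: [488.8, -69.3, 169.5]
tcp_rot: [-3.138, -0.001, -1.363]
contact_force: [-3.8, 1.9, 14.6]
grip_width: 26.0
t 9.6 pos [488.8 -69.3 169.5] rot [-3.138e+00 -1.000e-03 -1.363e+00] F [-3.8  1.9 14.6] grip 26.0
need total units xyz [-0.01  0.    0.03] ang [ 0.003  0.039 -0.016]
```

```bash
python3 -m jog '{"xyz":[[0,0,0.02],[0,0.01,0],[0,0.01,0],[0,0.01,0],[0,0.01,0]],"angular":[[0,0,0.6],[0,0,1],[0,0,1],[0,0,1],[0,0,0.9]]}'&& python3 -c "
from h import *
need([488,-68,169.5],-0.9);print(bot.get_obs()['moment'])"
```

```text
time: 10.1
tool_pos: [488.8, -68.4, 170.5]
tcp_rot: [-3.137, -0.002, -0.875]
contact_force: [0.0, -0.5, -1.1]
grip_width: 26.0
t 10.1 pos [488.8 -68.4 170.5] rot [-3.137e+00 -2.000e-03 -8.750e-01] F [ 0.  -0.5 -1.1] grip 26.0
need total units xyz [-0.04  0.02 -0.05] ang [-0.018  0.046 -0.234]
[-0.09402336  0.1853027  -0.07070117]
```

```bash
python3 -m jog '{"xyz":[[-0.02,0.01,-0.04],[-0.01,0.01,-0.02],[-0.01,0.01,-0.01],[-0.01,0.01,-0.01],[-0.01,0.01,-0.01],[-0.01,0,-0.01]],"angular":[[0,0.03,1],[0,0.01,1],[0,0,1],[0,0,1],[0,0,1],[0,0,1]]}'&& python3 -c "
from h import *
need([487.4,-67.2,169.5],-0.2);print(bot.get_obs()['moment'])"
```

```text
time: 10.7
tool_pos: [488.0, -67.6, 170.3]
tcp_rot: [-3.139, -0.001, -0.222]
contact_force: [-0.3, 0.3, 0.5]
grip_width: 26.1
t 10.7 pos [488.  -67.6 170.3] rot [-3.139e+00 -1.000e-03 -2.220e-01] F [-0.3  0.3  0.5] grip 26.1
need total units xyz [-0.03  0.02 -0.04] ang [-0.026  0.019  0.208]
[ 0.05547146  0.30632721 -0.04434957]
```

```bash
python3 -m jog '{"xyz":[[-0.03,0.01,-0.03],[-0.02,0,-0.01],[-0.01,0,-0.01],[-0.01,0,-0.01]],"angular":[[0,0.02,1],[0,0,1],[0,0,1],[0,0,0.8]]}'&& python3 -c "
from h import *
need([486.4,-67.05,169.5],0.36);print(bot.get_obs()['moment'])"
```

```text
time: 11.1
tool_pos: [487.2, -67.4, 170.3]
tcp_rot: [-3.139, -0.002, 0.193]
contact_force: [-0.6, 1.2, 1.4]
grip_width: 26.0
t 11.1 pos [487.2 -67.4 170.3] rot [-3.139e+00 -2.000e-03  1.930e-01] F [-0.6  1.2  1.4] grip 26.0
need total units xyz [-0.04  0.02 -0.04] ang [-0.029  0.011  1.596]
[-0.05260208  0.15669302 -0.10582132]
```

```bash
python3 -m jog '{"xyz":[[-0.03,0.01,-0.03],[-0.01,0,-0.01],[-0.01,0,-0.01]],"angular":[[0,0,0.8],[0,0,0.5],[0,0,0.4]]}'&& python3 -c "
from h import *
need([486.4,-67.05,169.5],0.36);print(bot.get_obs()['moment'])"
```

```text
time: 11.4
tool_pos: [486.7, -67.4, 170.3]
tcp_rot: [-3.14, -0.004, 0.379]
contact_force: [-1.1, 0.7, 1.3]
grip_width: 25.7
t 11.4 pos [486.7 -67.4 170.3] rot [-3.14  -0.004  0.379] F [-1.1  0.7  1.3] grip 25.7
need total units xyz [-0.01  0.02 -0.04] ang [-0.026  0.028 -0.185]
[-0.0300621   0.11532394 -0.04933123]
```

```bash
python3 -m jog '{"xyz":[[0,0.01,-0.03],[0,0,-0.01]],"angular":[[0,0,0.5],[0,0,0.4]]}'&& python3 -c "
from h import *
need([486.4,-67.05,169.5],0.36);print(bot.get_obs()['moment'])"
```

```text
time: 11.6
tool_pos: [486.6, -67.5, 170.2]
tcp_rot: [-3.141, -0.004, 0.477]
contact_force: [-0.7, 0.4, 0.9]
grip_width: 26.3
t 11.6 pos [486.6 -67.5 170.2] rot [-3.141 -0.004  0.477] F [-0.7  0.4  0.9] grip 26.3
need total units xyz [-0.01  0.02 -0.04] ang [-0.021  0.03  -1.121]
[-0.06816744  0.30453857 -0.12022652]
```

```bash
python3 -c "
from h import *
snap('wrist','w7')
im=cv2.imread('pics/w7.raw.png'); save(im,'w7c',(263,160,383,280),6)"
```

```text
(no output)
```

View pics/w7c.png

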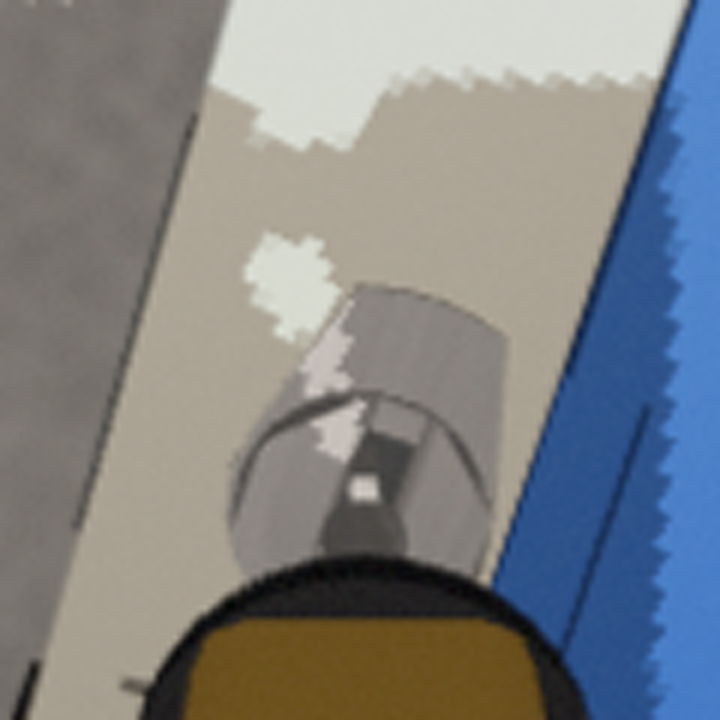

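View pics/w7.png

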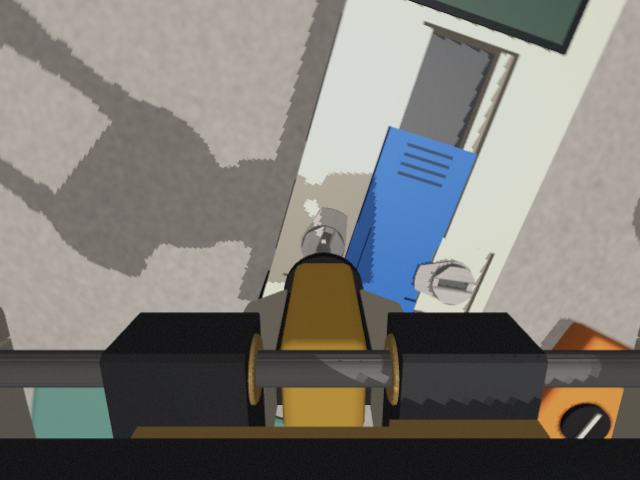

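Run:
```python
from h import *
f=lambda p:np.array(p)/6.+[263,160]
def ang(a,b,z):
    q=plane("wrist",f([a,b]),z); d=q[0]-q[1]; return np.degrees(np.arctan2(d[1],d[0])).round(1), np.linalg.norm(d).round(1)
print("cover edge",ang((690,0),(495,580),68))
print("slot R",ang((432,420),(405,490),74),"slot L",ang((368,430),(322,530),72))
q=plane("wrist",f([(355,288),(508,340)]),71);d=q[1]-q[0];print("lobe tip edge +90",np.degrees(np.arctan2(d[1],d[0]))+90)
c=np.array([486.4,-69.2]);m=q.mean(0)[:2]-c;print("lobe dir",np.degrees(np.arctan2(m[1],m[0])),q)
# head circle left/right extents
need([486.4,-67.05,169.5],0.36);print(bot.get_obs()['moment'])
```

```text
cover edge (np.float64(100.7), np.float64(66.7))
slot R (np.float64(97.5), np.float64(8.3)) slot L (np.float64(93.6), np.float64(12.4))
lobe tip edge +90 98.32713337337411
lobe dir 100.0935495035395 [[473.51120089 -46.29479255  71.        ]
 [490.68653736 -43.78087459  71.        ]]
t 11.65 pos [486.6 -67.5 170.2] rot [-3.141 -0.004  0.479] F [-0.5  0.2  2.4] grip 26.3
need total units xyz [-0.01  0.02 -0.04] ang [-0.022  0.03  -1.139]
[-0.07552648  0.43732664 -0.06296364]
```

```bash
python3 -m jog '{"xyz":[[0,0.01,-0.03],[0,0,-0.01]],"angular":[[0,0,0.5],[0,0,0.4]]}'&& python3 -c "
from h import *
need([486.4,-67.05,169.5],0.36);print(bot.get_obs()['moment']);snap('wrist','w8',(263,160,383,280),6)"
```

```text
time: 11.85
tool_pos: [486.4, -67.5, 170.2]
tcp_rot: [-3.142, -0.004, 0.574]
contact_force: [-1.7, 0.4, 1.5]
grip_width: 25.8
t 11.85 pos [486.4 -67.5 170.2] rot [-3.142 -0.004  0.574] F [-1.7  0.4  1.5] grip 25.8
need total units xyz [-0.    0.02 -0.04] ang [-0.017  0.032 -2.048]
[-0.04419323  0.34900525 -0.1753371 ]
```

View pics/w8.png

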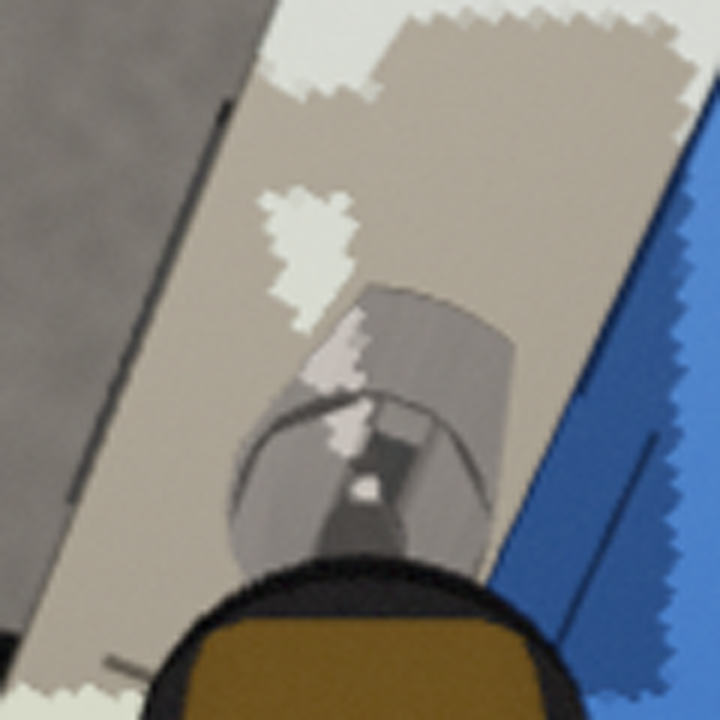

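```bash
python3 - <<'E'
from h import *
f=lambda p:np.array(p)/6.+[263,160]
def ang(a,b,z):
    q=plane("wrist",f([a,b]),z); d=q[0]-q[1]; return np.degrees(np.arctan2(d[1],d[0])).round(1)
print("cover edge",ang((718,85),(490,580),68))
print("slot R",ang((437,420),(408,490),74),"slot L",ang((374,430),(325,530),72))
q=plane("wrist",f([(370,288),(515,345)]),71);d=q[1]-q[0];print("lobe tip edge +90",np.degrees(np.arctan2(d[1],d[0]))+90)
c=np.array([486.4,-69.2]);m=q.mean(0)[:2]-c;print("lobe dir",np.degrees(np.arctan2(m[1],m[0])),q)
E
python3 -m jog '{"xyz":[[0,0.01,-0.03],[0,0,-0.01]],"angular":[[0,0,0.5],[0,0,0.4]]}'&& python3 -c "
from h import *
need([486.4,-67.05,169.5],0.36);print(bot.get_obs()['moment']);snap('wrist','w9',(263,160,383,280),6)"
```

```text
cover edge 100.3
slot R 101.7 slot L 97.9
lobe tip edge +90 101.16545991144726
lobe dir 102.65140798981163 [[472.76093004 -46.70242034  71.        ]
 [489.21026868 -43.45566743  71.        ]]
time: 12.1
tool_pos: [486.3, -67.5, 170.2]
tcp_rot: [3.141, -0.004, 0.669]
contact_force: [-1.9, -0.5, 0.9]
grip_width: 25.6
t 12.1 pos [486.3 -67.5 170.2] rot [ 3.141 -0.004  0.669] F [-1.9 -0.5  0.9] grip 25.6
need total units xyz [ 0.    0.02 -0.04] ang [-0.014  0.034 -2.954]
[ 0.00278133  0.34642719 -0.33529817]
```

View pics/w9.png

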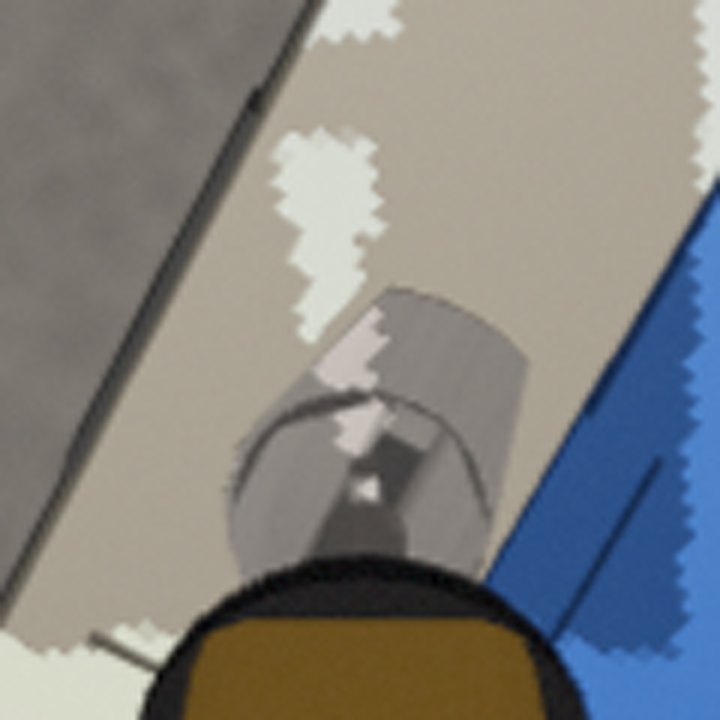

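```bash
python3 -m jog '{"xyz":[[0,0,0],[0,0,0]],"angular":[[0,0,-0.9],[0,0,-0.7]]}'&& python3 -c "
from h import *
need([486.4,-67.05,200],0.36);print(bot.get_obs()['moment'])"; python3 -m jog '{"xyz":[[0,0,0.3],[0,0,0.5],[0,0,0.5],[0,0,0.2]],"angular":[[0,0,0],[0,0,0],[0,0,0],[0,0,0]]}'&& python3 -c "
from h import *
need([486.4,-67.05,200],0.36);snap('wrist','w10')
im=cv2.imread('pics/w10.raw.png'); save(im,'w10c',(263,140,383,260),6)"
```

```text
time: 12.35
tool_pos: [486.4, -67.7, 170.3]
tcp_rot: [3.141, -0.004, 0.495]
contact_force: [0.0, -0.1, 0.4]
grip_width: 26.0
t 12.35 pos [486.4 -67.7 170.3] rot [ 3.141 -0.004  0.495] F [ 0.  -0.1  0.4] grip 26.0
need total units xyz [0.   0.03 1.49] ang [-0.009  0.038 -1.288]
[-0.04192913  0.1451129  -0.04789834]
time: 12.75
tool_pos: [486.5, -67.5, 202.1]
tcp_rot: [3.141, -0.004, 0.495]
contact_force: [0.6, -0.3, -1.3]
grip_width: 26.1
t 12.75 pos [486.5 -67.5 202.1] rot [ 3.141 -0.004  0.495] F [ 0.6 -0.3 -1.3] grip 26.1
need total units xyz [-0.    0.02 -0.11] ang [-0.012  0.035 -1.286]
```

View pics/w10.png

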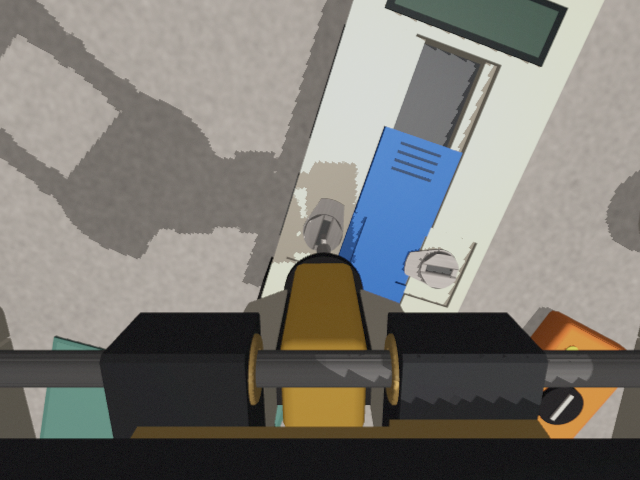

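View pics/w10c.png

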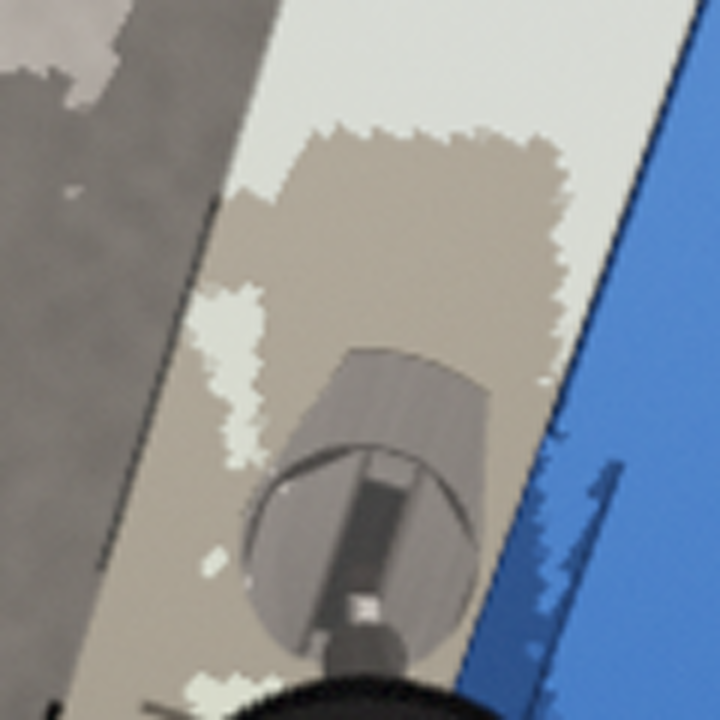

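Run:
```python
from h import *
f=lambda p:np.array(p)/6.+[263,140]
def ang(a,b,z):
    q=plane("wrist",f([a,b]),z); d=q[0]-q[1]; return np.degrees(np.arctan2(d[1],d[0])).round(1)
print("cover edge",ang((700,10),(460,665),68))
print("slot R outer",ang((424,470),(380,590),74),"slot L outer",ang((362,470),(302,650),74),"inner L",ang((362,485),(315,620),70),"inner R",ang((408,490),(375,590),70))
q=plane("wrist",f([(350,350),(489,395)]),71);d=q[1]-q[0];print("lobe tip edge +90",np.degrees(np.arctan2(d[1],d[0]))+90)
im=cv2.imread('pics/w10.raw.png'); save(im,'w10d',(303,220,343,260),16)
```

```text
cover edge 99.8
slot R outer 99.1 slot L outer 100.4 inner L 99.7 inner R 100.9
lobe tip edge +90 100.15942723683175
```

View pics/w10d.png

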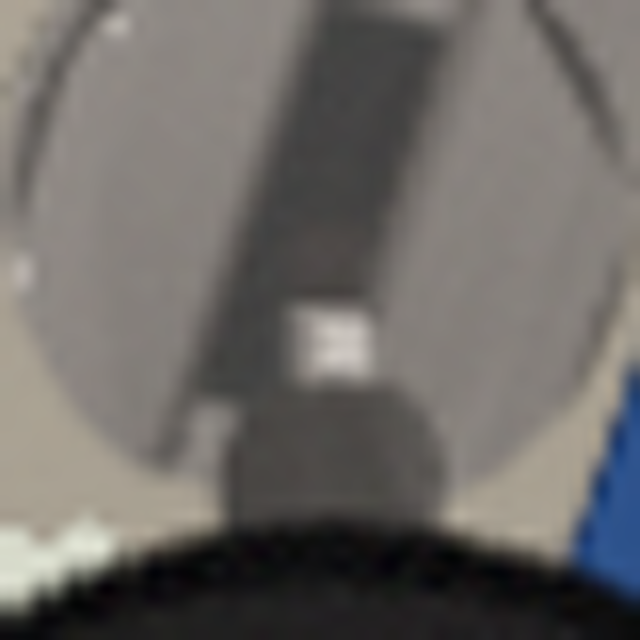

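```bash
python3 -m jog '{"xyz":[[0.2,0.04,0.01],[0.3,0.04,0.01],[0.3,0.04,0.01],[0.3,0.04,0.01],[0.3,0.04,0.01],[0.3,0.04,0.01],[0.3,0.04,0.01],[0.3,0.04,0.01],[0.3,0.04,0.01],[0.3,0.04,0.01]],"angular":[[0,0,-0.7],[0,0,-1],[0,0,-1],[0,0,-1],[0,0,-1],[0,0,-1],[0,0,-1],[0,0,-1],[0,0,-1],[0,0,-1]]}' && python3 -m jog '{"xyz":[[0.3,0.04,0],[0.3,0.04,0],[0.3,0.04,0],[0.2,0.04,0],[0.2,0.04,0],[0.2,0.04,0],[0,0,0]],"angular":[[0,0,-1],[0,0,-1],[0,0,-1],[0,0,-1],[0,0,-1],[0,0,-0.6],[0,0,0]]}' && python3 -c "
from h import *
need([578.45,-52.6,190],-1.257)"
```

```text
time: 13.8
tool_pos: [545.9, -59.3, 206.0]
tcp_rot: [3.14, -0.005, -0.558]
contact_force: [-0.1, -0.6, -0.9]
grip_width: 25.8
time: 14.5
tool_pos: [577.1, -54.1, 205.6]
tcp_rot: [3.138, -0.004, -1.168]
contact_force: [-0.5, 0.6, 0.1]
grip_width: 26.2
t 14.5 pos [577.1 -54.1 205.6] rot [ 3.138 -0.004 -1.168] F [-0.5  0.6  0.1] grip 26.2
need total units xyz [ 0.07  0.07 -0.78] ang [ 0.042 -0.016 -0.845]
```

```bash
python3 -m jog '{"xyz":[[0.05,0.05,-0.35],[0.02,0.02,-0.3],[0,0,0]],"angular":[[0.04,0,-0.5],[0,0,-0.35],[0,0,0]]}'&& python3 -c "
from h import *
need([578.45,-52.6,170],-1.257); snap('wrist','w11',(263,150,383,270),6)"
```

```text
time: 14.8
tool_pos: [578.0, -52.7, 192.3]
tcp_rot: [3.139, 0.001, -1.254]
contact_force: [0.3, 0.6, 0.0]
grip_width: 26.0
t 14.8 pos [578.  -52.7 192.3] rot [ 3.139e+00  1.000e-03 -1.254e+00] F [0.3 0.6 0. ] grip 26.0
need total units xyz [ 0.02  0.   -1.11] ang [ 0.001 -0.021 -0.029]
```

View pics/w11.png

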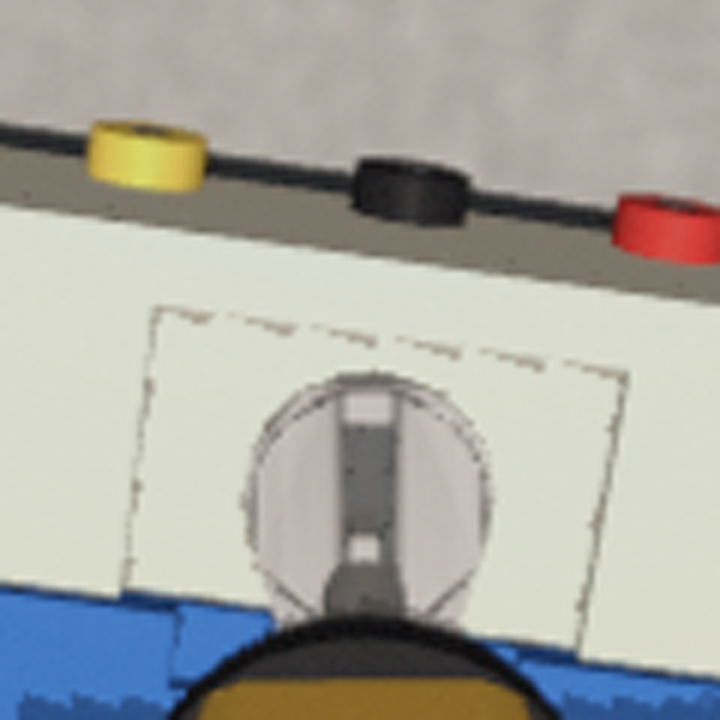

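```bash
python3 -m jog '{"xyz":[[0.02,-0.02,-0.3],[0,0,-0.3],[0,0,-0.15],[0,0,-0.08]],"angular":[[0,0,0],[0,0,0],[0,0,0],[0,0,0]]}'&& python3 -c "
from h import *
need([578.6,-53.1,170],-1.257)"
```

```text
time: 15.25
tool_pos: [578.6, -53.3, 175.7]
tcp_rot: [3.141, -0.0, -1.249]
contact_force: [0.1, 0.2, -0.5]
grip_width: 25.6
t 15.25 pos [578.6 -53.3 175.7] rot [ 3.141 -0.    -1.249] F [ 0.1  0.2 -0.5] grip 25.6
need total units xyz [-0.    0.01 -0.29] ang [ 0.006 -0.004 -0.076]
```

```bash
python3 -m jog '{"xyz":[[0,0,-0.12],[0,0,-0.1],[0,0,-0.08],[0,0,-0.05]],"angular":[[0,0,-0.07],[0,0,0],[0,0,0],[0,0,0]]}'&& python3 -c "
from h import *
need([578.6,-53.1,170],-1.257)"
```

```text
time: 15.65
tool_pos: [578.8, -53.3, 169.6]
tcp_rot: [-3.141, -0.001, -1.256]
contact_force: [-3.2, 0.6, 8.1]
grip_width: 25.8
t 15.65 pos [578.8 -53.3 169.6] rot [-3.141e+00 -1.000e-03 -1.256e+00] F [-3.2  0.6  8.1] grip 25.8
need total units xyz [-0.01  0.01  0.02] ang [ 0.008  0.006 -0.005]
```

```bash
python3 -m jog '{"xyz":[[0,0,0],[0,0.01,0],[-0.01,0.01,0],[0,0.01,-0.01],[-0.01,0.01,-0.01],[-0.01,0.01,-0.01],[-0.01,0.01,-0.01],[-0.01,0.01,-0.01],[-0.01,0,-0.01],[-0.01,0,-0.01]],"angular":[[0,0,0.6],[0,0,1],[0,0,1],[0,0,1],[0,0,1],[0,0,1],[0,0,1],[0,0,1],[0,0,1],[0,0,1]]}'&& python3 -c "
from h import *
need([577.6,-51.7,169.6],-0.2);print(bot.get_obs()['moment'])"
```

```text
time: 16.65
tool_pos: [577.8, -52.2, 170.2]
tcp_rot: [-3.14, -0.004, -0.212]
contact_force: [-0.9, 0.3, -0.1]
grip_width: 26.0
t 16.65 pos [577.8 -52.2 170.2] rot [-3.14  -0.004 -0.212] F [-0.9  0.3 -0.1] grip 26.0
need total units xyz [-0.01  0.02 -0.03] ang [-0.005  0.036  0.118]
[-0.03872073  0.12899481 -0.12422085]
```

```bash
python3 -m jog '{"xyz":[[-0.02,0.01,-0.02],[-0.01,0,-0.01],[-0.01,0,-0.01],[-0.01,0,-0.01],[-0.01,0,-0.01],[-0.01,0,-0.01],[0,0,-0.01],[0,0,-0.01]],"angular":[[0,0.02,1],[0,0,1],[0,0,1],[0,0,1],[0,0,0.9],[0,0,0.7],[0,0,0.6],[0,0,0.5]]}'&& python3 -c "
from h import *
need([576.4,-51.3,169.6],0.62);print(bot.get_obs()['moment'])"
```

```text
time: 17.45
tool_pos: [577.1, -52.4, 170.2]
tcp_rot: [3.141, -0.005, 0.52]
contact_force: [-0.7, -0.3, 0.0]
grip_width: 26.5
t 17.45 pos [577.1 -52.4 170.2] rot [ 3.141 -0.005  0.52 ] F [-0.7 -0.3  0. ] grip 26.5
need total units xyz [-0.03  0.05 -0.03] ang [-0.021  0.039  0.955]
[-0.06310187  0.23084429 -0.14339962]
```

```bash
python3 -m jog '{"xyz":[[-0.02,0.03,-0.02],[0,0,-0.01],[0,0,-0.01]],"angular":[[0,0,0.5],[0,0,0.5],[0,0,0.5]]}'&& python3 -c "
from h import *
need([576.4,-51.3,169.6],0.62);print(bot.get_obs()['moment'])"
```

```text
time: 17.75
tool_pos: [576.8, -52.4, 170.2]
tcp_rot: [3.14, -0.005, 0.683]
contact_force: [-0.9, -0.5, -0.1]
grip_width: 26.0
t 17.75 pos [576.8 -52.4 170.2] rot [ 3.14  -0.005  0.683] F [-0.9 -0.5 -0.1] grip 26.0
need total units xyz [-0.02  0.06 -0.03] ang [-0.014  0.049 -0.598]
[-0.16140878  0.2605843  -0.30543691]
```

```bash
python3 -m jog '{"xyz":[[0,0.02,-0.02]],"angular":[[0,0,0.5]]}'&& python3 -c "
from h import *
need([576.4,-51.3,169.6],0.62);print(bot.get_obs()['moment']); snap('wrist','w12',(263,160,383,280),6)"
```

```text
time: 17.85
tool_pos: [576.8, -52.4, 170.1]
tcp_rot: [3.139, -0.005, 0.736]
contact_force: [-1.3, -1.3, 1.5]
grip_width: 25.9
t 17.85 pos [576.8 -52.4 170.1] rot [ 3.139 -0.005  0.736] F [-1.3 -1.3  1.5] grip 25.9
need total units xyz [-0.02  0.05 -0.03] ang [-0.01   0.05  -1.112]
[-0.4020941   0.41245238 -0.44876843]
```

View pics/w12.png

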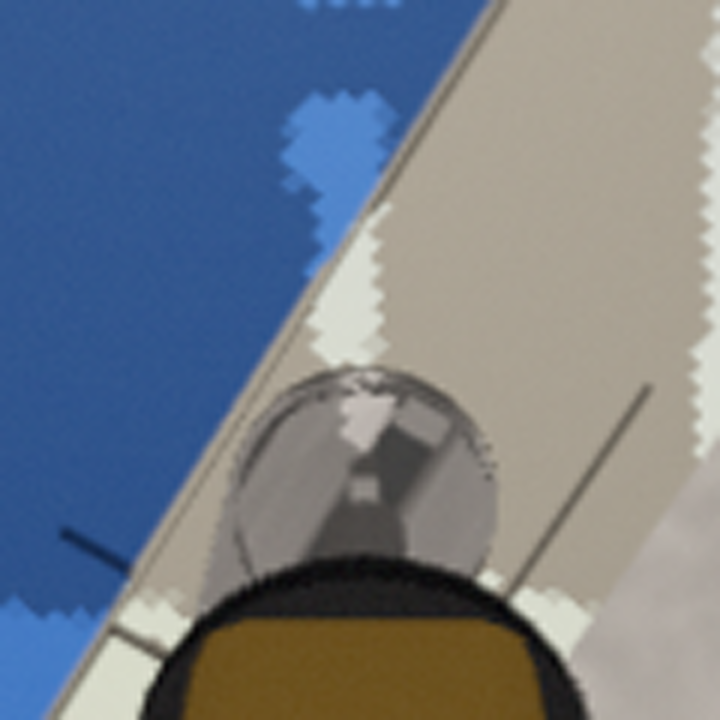

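Slot parallel to the cover edge and moment at 0.45 N m, so the far lock is at its stop. I'll unwind and lift.

```bash
python3 -m jog '{"xyz":[[0,0,0],[0,0,0],[0,0,0]],"angular":[[0,0,-1],[0,0,-0.9],[0,0,-0.2]]}'&& python3 -c "
from h import *
need([486.4,-67.05,200],0.36);print(bot.get_obs()['moment'])"; python3 -m jog '{"xyz":[[0,0,0.3],[0,0,0.5],[0,0,0.6],[0,0,0.6],[0,0,0.6]],"angular":[[0,0,0],[0,0,0],[0,0,0],[0,0,0],[0,0,0]]}'&& python3 -c "
from h import *
need([527.5,396,245],-1.225);snap('wrist','w13')
im=cv2.imread('pics/w13.raw.png'); save(im,'w13c',(243,120,383,260),5); save(im,'w13d',(303,215,343,255),14)"
```

```text
time: 18.2
tool_pos: [576.9, -52.3, 170.2]
tcp_rot: [3.139, -0.005, 0.509]
contact_force: [0.6, 0.4, -0.3]
grip_width: 25.8
t 18.2 pos [576.9 -52.3 170.2] rot [ 3.139 -0.005  0.509] F [ 0.6  0.4 -0.3] grip 25.8
need total units xyz [-4.52 -0.74  1.49] ang [-0.     0.057 -1.424]
[-0.104129    0.09236157 -0.10783715]
time: 18.7
tool_pos: [576.5, -52.0, 225.6]
tcp_rot: [3.14, -0.004, 0.515]
contact_force: [-0.8, -0.1, -0.6]
grip_width: 26.0
t 18.7 pos [576.5 -52.  225.6] rot [ 3.14  -0.004  0.515] F [-0.8 -0.1 -0.6] grip 26.0
need total units xyz [-2.45 22.4   0.97] ang [  0.031   0.039 -16.612]
```

View pics/w13.png

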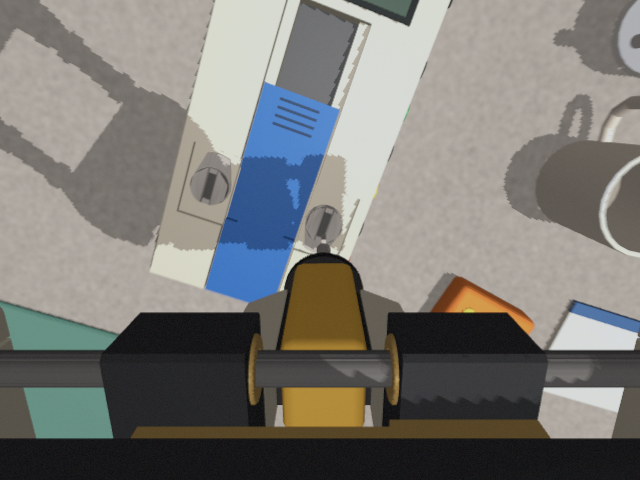

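View pics/w13c.png

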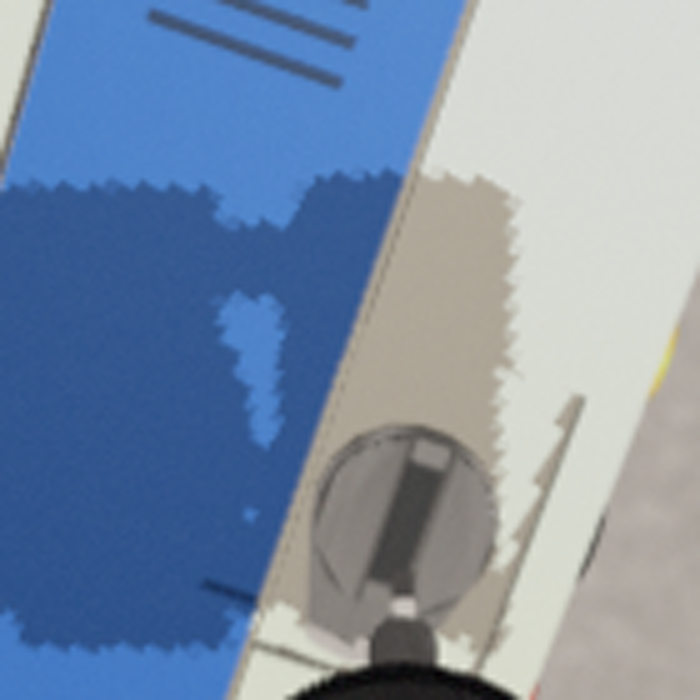

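View pics/w13d.png

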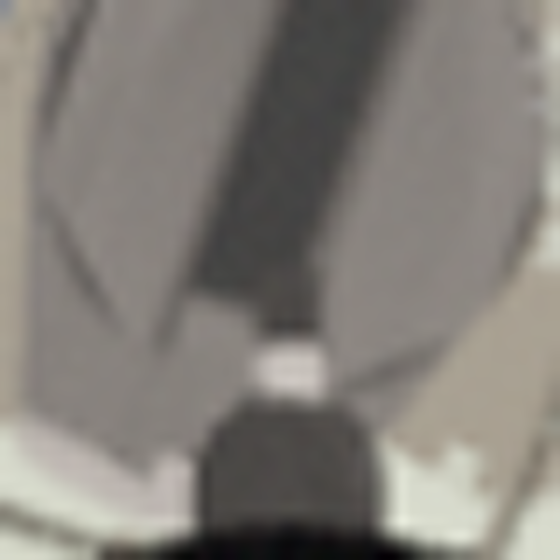

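```bash
python3 - <<'E'
from h import *
f=lambda p:np.array(p)/5.+[243,120]
def ang(a,b,z):
    q=plane("wrist",f([a,b]),z); d=q[0]-q[1]; return np.degrees(np.arctan2(d[1],d[0])).round(1)
print("cover edge",ang((470,5),(232,690),68),"far slot",ang((432,450),(385,590),74))
q=plane("wrist",[[214,170],[203,202]],74); d=q[0]-q[1]; print("near slot",np.degrees(np.arctan2(d[1],d[0])))
E
python3 -m jog '{"xyz":[[-0.05,0.5,0.3],[-0.1,1,0.2],[-0.1,1,0.1],[-0.1,1,0.1],[-0.1,1,0.1],[-0.1,1,0.1],[-0.1,1,0.1],[-0.1,1,0.1],[-0.1,1,0.1],[-0.1,1,0.1]],"angular":[[0,0,-0.6],[0,0,-0.8],[0,0,-0.8],[0,0,-0.8],[0,0,-0.8],[0,0,-0.8],[0,0,-0.8],[0,0,-0.8],[0,0,-0.8],[0,0,-0.8]]}' && python3 -c "
from h import *
need([529,396,235],-1.225)"
```

```text
cover edge 100.1 far slot 101.6
near slot 96.47878135759936
time: 19.75
tool_pos: [558.6, 141.5, 263.8]
tcp_rot: [3.134, -0.017, -0.332]
contact_force: [-0.2, 1.0, -0.6]
grip_width: 25.9
t 19.75 pos [558.6 141.5 263.8] rot [ 3.134 -0.017 -0.332] F [-0.2  1.  -0.6] grip 25.9
need total units xyz [-1.48 12.72 -1.44] ang [ 0.172  0.071 -8.526]
```

```bash
python3 -m jog '{"xyz":[[-0.15,1,0],[-0.15,1,0],[-0.15,1,0],[-0.15,1,0],[-0.15,1,0],[-0.1,1,0],[-0.1,1,0],[-0.1,1,0],[-0.1,1,0],[-0.1,1,0]],"angular":[[0.02,0.01,-0.8],[0.02,0.01,-0.8],[0.02,0.01,-0.8],[0.02,0.01,-0.8],[0.02,0.01,-0.8],[0.02,0.01,-0.8],[0.02,0,-0.8],[0.02,0,-0.8],[0.02,0,-0.8],[0,0,-0.8]]}' && python3 -c "
from h import *
need([529,396,235],-1.225)"
```

```text
time: 20.75
tool_pos: [532.1, 350.1, 271.6]
tcp_rot: [-3.132, -0.004, -1.198]
contact_force: [0.3, -0.1, -1.1]
grip_width: 25.7
t 20.75 pos [532.1 350.1 271.6] rot [-3.132 -0.004 -1.198] F [ 0.3 -0.1 -1.1] grip 25.7
need total units xyz [-0.15  2.29 -1.83] ang [-0.     0.1   -0.255]
```

```bash
python3 -m jog '{"xyz":[[-0.1,0.9,-0.2],[-0.05,0.8,-0.5],[0,0.5,-0.5],[0,0.1,-0.4],[0,0,-0.2]],"angular":[[0,0.05,-0.15],[0,0.05,-0.1],[0,0,0],[0,0,0],[0,0,0]]}' && python3 -c "
from h import *
need([529,396,235],-1.225);snap('wrist','w14',(243,150,403,290),5)"
```

```text
time: 21.25
tool_pos: [528.3, 400.4, 236.8]
tcp_rot: [-3.138, 0.001, -1.222]
contact_force: [-1.1, -0.4, -0.8]
grip_width: 25.6
t 21.25 pos [528.3 400.4 236.8] rot [-3.138e+00  1.000e-03 -1.222e+00] F [-1.1 -0.4 -0.8] grip 25.6
need total units xyz [ 0.03 -0.22 -0.09] ang [-0.018  0.032 -0.032]
```

View pics/w14.png

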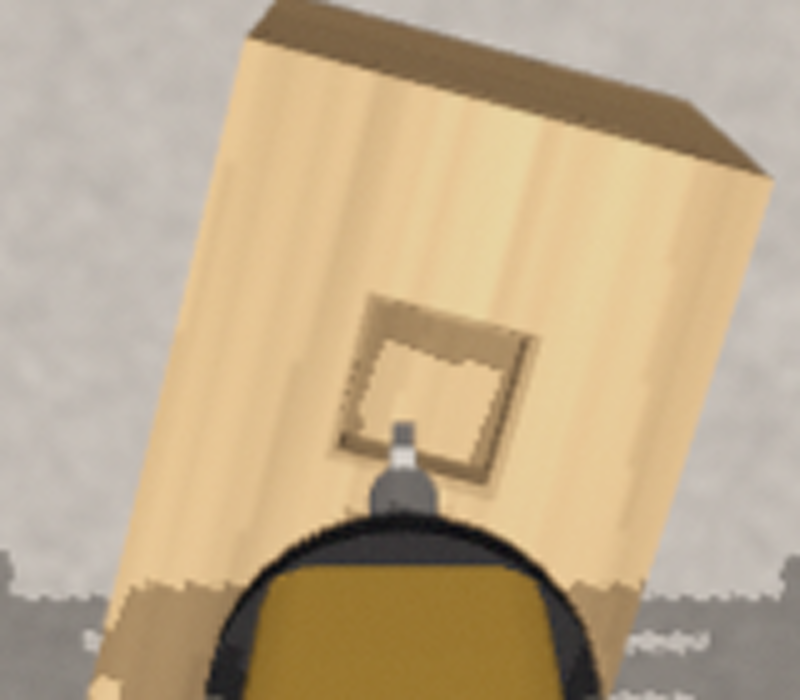

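```bash
python3 -c "
from h import *
print(plane('wrist',[[329.8,229]],95))"; python3 -m jog '{"xyz":[[0.03,-0.21,-0.4],[0,0,-0.5],[0,0,-0.4],[0,0,0]],"angular":[[-0.01,0.03,-0.03],[0,0,0],[0,0,0],[0,0,0]]}' && python3 -c "
from h import *
need([529,396,123],-1.225);snap('wrist','w15',(243,180,403,320),5)"
```

```text
[[527.04550347 395.13639698  95.        ]]
time: 21.7
tool_pos: [529.6, 393.0, 208.6]
tcp_rot: [3.141, -0.0, -1.228]
contact_force: [0.3, -0.1, -0.8]
grip_width: 25.8
t 21.7 pos [529.6 393.  208.6] rot [ 3.141 -0.    -1.228] F [ 0.3 -0.1 -0.8] grip 25.8
need total units xyz [-0.03  0.15 -4.28] ang [ 0.003 -0.005  0.026]
```

View pics/w15.png

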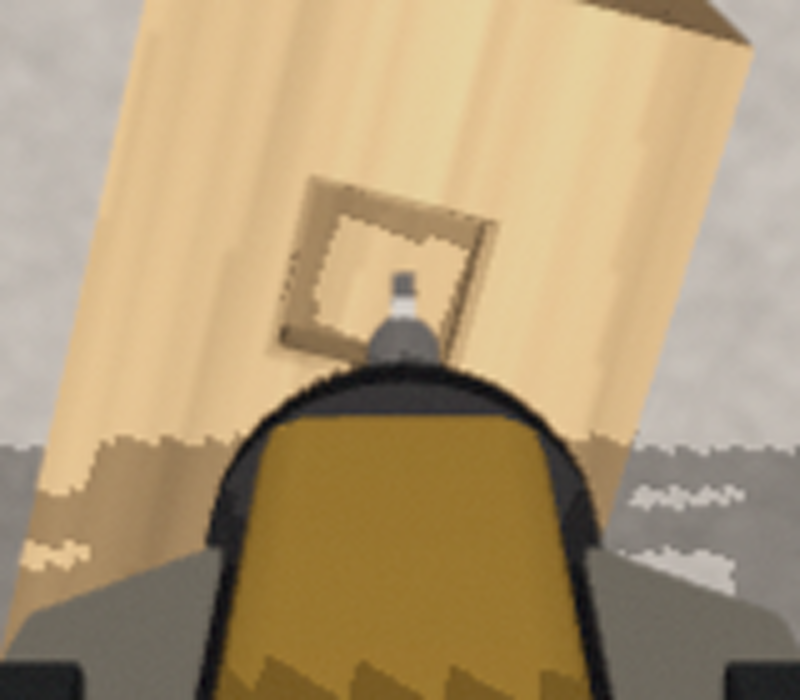

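```bash
python3 -m jog '{"xyz":[[-0.03,0.13,-0.3],[0,0,-0.6],[0,0,-0.7],[0,0,-0.7],[0,0,-0.6],[0,0,-0.4],[0,0,0]],"angular":[[0,0,0],[0,0,0],[0,0,0],[0,0,0],[0,0,0],[0,0,0],[0,0,0]]}' && python3 -c "
from h import *
need([528.5,395.5,122],-1.225)"
```

```text
time: 22.45
tool_pos: [528.9, 396.5, 138.6]
tcp_rot: [-3.14, 0.0, -1.227]
contact_force: [-1.0, -1.3, -1.7]
grip_width: 25.6
t 22.45 pos [528.9 396.5 138.6] rot [-3.14   0.    -1.227] F [-1.  -1.3 -1.7] grip 25.6
need total units xyz [-0.02 -0.05 -0.83] ang [-0.01   0.016  0.018]
```

```bash
python3 -m jog '{"xyz":[[-0.02,-0.05,-0.3],[0,0,-0.25],[0,0,-0.12],[0,0,-0.08]],"angular":[[0,0,0],[0,0,0],[0,0,0],[0,0,0]]}' && python3 -c "
from h import *
need([528.5,395.5,122],-1.225)"
```

```text
time: 22.85
tool_pos: [529.2, 395.9, 123.8]
tcp_rot: [-3.137, 0.001, -1.227]
contact_force: [-0.2, 0.6, -0.9]
grip_width: 26.1
t 22.85 pos [529.2 395.9 123.8] rot [-3.137e+00  1.000e-03 -1.227e+00] F [-0.2  0.6 -0.9] grip 26.1
need total units xyz [-0.04 -0.02 -0.09] ang [-0.023  0.038  0.018]
```

```bash
python3 -m jog '{"xyz":[[0,0,-0.08],[0,0,-0.06],[0,0,-0.04]],"angular":[[-0.01,0.03,0],[0,0,0],[0,0,0]]}' && python3 -c "
from h import *
need([528.5,395.5,122],-1.225)"
```

```text
time: 23.15
tool_pos: [529.5, 396.0, 121.3]
tcp_rot: [-3.139, 0.001, -1.227]
contact_force: [-3.5, -2.1, 7.4]
grip_width: 26.1
t 23.15 pos [529.5 396.  121.3] rot [-3.139e+00  1.000e-03 -1.227e+00] F [-3.5 -2.1  7.4] grip 26.1
need total units xyz [-0.05 -0.03  0.03] ang [-0.018  0.017  0.018]
```

```bash
python3 -m jog '{"xyz":[[0,0,0],[0,0,0],[0,0,0],[0,0,0]],"angular":[[0,0,0],[0,0,0],[0,0,0],[0,0,0]]}' -1 && python3 -c "
from h import *
need([528.5,395.5,122],-1.225);snap('wrist','w16')"
```

```text
time: 23.55
tool_pos: [530.2, 396.4, 122.1]
tcp_rot: [-3.137, 0.002, -1.227]
contact_force: [0.3, -0.4, 0.2]
grip_width: 53.2
t 23.55 pos [530.2 396.4 122.1] rot [-3.137e+00  2.000e-03 -1.227e+00] F [ 0.3 -0.4  0.2] grip 53.2
need total units xyz [-0.08 -0.05 -0.01] ang [-0.031  0.038  0.018]
```

View pics/w16.png

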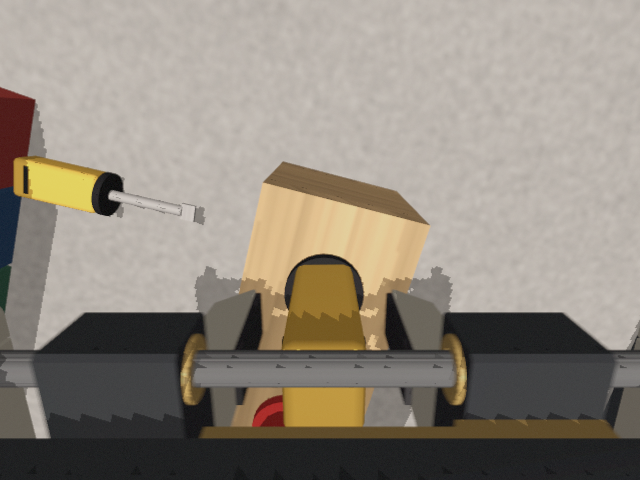

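```bash
python3 -m jog '{"xyz":[[-0.02,0,0.5],[0,0,1],[0,0,1],[0,0,1],[0,0,1]],"angular":[[0,0,0],[0,0,0],[0,0,0],[0,0,0],[0,0,0]]}' && python3 -m jog '{"xyz":[[-0.05,-0.5,0],[-0.05,-1,0],[-0.05,-1,0],[-0.05,-1,0],[-0.05,-1,0],[-0.05,-1,0],[-0.05,-1,0],[-0.05,-1,0],[-0.05,-1,0],[-0.05,-1,0]],"angular":[[0,0,0.5],[0,0,0.8],[0,0,0.8],[0,0,0.8],[0,0,0.8],[0,0,0.8],[0,0,0.8],[0,0,0.8],[0,0,0.8],[0,0,0.8]]}' 1 && python3 -c "
from h import *
need([511.3,49.2,120],0.18);snap('side','s5')"
```

```text
time: 24.1
tool_pos: [528.0, 395.4, 214.0]
tcp_rot: [3.14, 0.001, -1.227]
contact_force: [-0.7, 0.8, -0.2]
grip_width: 91.3
time: 25.1
tool_pos: [519.2, 202.7, 227.6]
tcp_rot: [-3.126, -0.003, -0.384]
contact_force: [0.4, 0.7, 0.1]
grip_width: 16.3
t 25.1 pos [519.2 202.7 227.6] rot [-3.126e+00 -3.000e-03 -3.840e-01] F [0.4 0.7 0.1] grip 16.3
need total units xyz [-0.39 -7.68 -5.38] ang [-0.151  0.041  5.386]
```

View pics/s5.png

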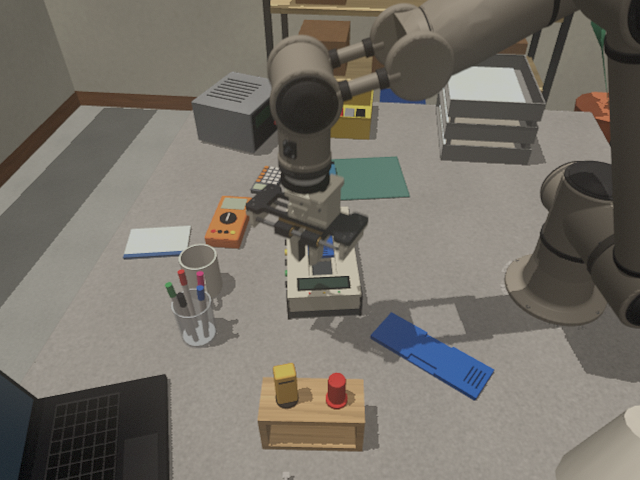

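```bash
python3 -m jog '{"xyz":[[-0.05,-1,-0.4],[-0.05,-1,-0.4],[-0.05,-1,-0.4],[-0.05,-1,-0.4],[-0.05,-1,-0.4],[-0.05,-1,-0.4],[0,-0.8,-0.4],[0,-0.4,-0.4]],"angular":[[-0.02,0.01,0.7],[-0.02,0,0.7],[-0.02,0,0.7],[-0.02,0,0.7],[-0.02,0,0.7],[-0.02,0,0.7],[-0.02,0,0.6],[0,0,0.4]]}' && python3 -c "
from h import *
need([511.3,49.2,120],0.18);snap('wrist','w17')"
```

```text
time: 25.95
tool_pos: [515.7, 52.8, 169.5]
tcp_rot: [-3.139, -0.016, 0.178]
contact_force: [0.0, -0.0, -0.5]
grip_width: 0.2
t 25.95 pos [515.7  52.8 169.5] rot [-3.139 -0.016  0.178] F [ 0.  -0.  -0.5] grip 0.2
need total units xyz [-0.22 -0.18 -2.47] ang [-0.05   0.145  0.021]
```

View pics/w17.png

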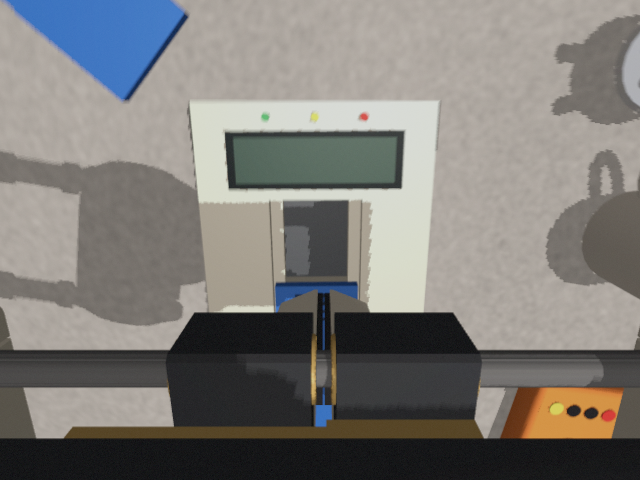

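```bash
python3 -c "
from h import *
print(plane('wrist',[[276,284],[357,284],[317,284]],68)); print('well far edge',plane('wrist',[[283,201],[349,201]],50), plane('wrist',[[283,280],[349,280]],50))
im=cv2.imread('pics/w17.raw.png'); save(im,'w17c',(263,190,383,310),6)"
```

```text
[[488.28045322  18.57290374  68.        ]
 [542.44898622  28.07820479  68.        ]
 [515.65752275  23.3769343   68.        ]]
well far edge [[483.49636302  72.05885947  50.        ]
 [527.83192202  79.98469076  50.        ]] [[492.21711121  14.72386926  50.        ]
 [539.28255209  22.99066506  50.        ]]
```

View pics/w17c.png

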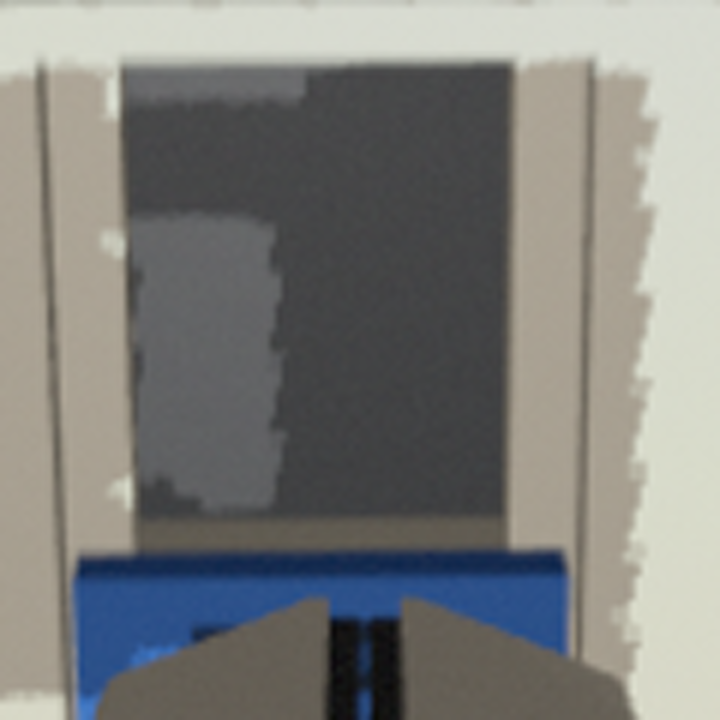

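```bash
python3 -m jog '{"xyz":[[-0.2,-0.15,-0.5],[0,0,-0.9],[0,0,-0.9],[0,0,-0.9],[0,0,-0.7],[0,0,-0.3],[0,0,0]],"angular":[[-0.05,0.14,0.02],[0,0,0],[0,0,0],[0,0,0],[0,0,0],[0,0,0],[0,0,0]]}' && python3 -c "
from h import *
need([511.3,49.2,63.5],0.18)"
```

```text
time: 26.7
tool_pos: [511.5, 52.0, 82.6]
tcp_rot: [3.141, 0.001, 0.173]
contact_force: [-0.3, 0.1, 0.0]
grip_width: 0.5
t 26.7 pos [511.5  52.   82.6] rot [3.141e+00 1.000e-03 1.730e-01] F [-0.3  0.1  0. ] grip 0.5
need total units xyz [-0.01 -0.14 -0.95] ang [ 0.012 -0.012  0.07 ]
```

```bash
python3 -m jog '{"xyz":[[0,-0.1,-0.4],[0,0,-0.35],[0,0,-0.12],[0,0,0]],"angular":[[0,0,0.07],[0,0,0],[0,0,0],[0,0,0]]}' && python3 -c "
from h import *
need([511.3,49.2,63.5],0.18)"
```

```text
time: 27.1
tool_pos: [512.6, 50.2, 65.4]
tcp_rot: [3.14, -0.001, 0.18]
contact_force: [0.1, -0.0, 0.1]
grip_width: 0.3
t 27.1 pos [512.6  50.2  65.4] rot [ 3.14e+00 -1.00e-03  1.80e-01] F [ 0.1 -0.   0.1] grip 0.3
need total units xyz [-0.06 -0.05 -0.1 ] ang [ 0.015  0.015 -0.002]
```

```bash
python3 -m jog '{"xyz":[[0,-0.2,-0.1],[0.04,-0.35,0],[0.06,-0.35,0],[0.06,-0.35,0]],"angular":[[0.01,0.01,0],[0,0,0],[0,0,0],[0,0,0]]}' && python3 -c "
from h import *
need([526.6,-34.9,63.5],0.18)"
```

```text
time: 27.5
tool_pos: [516.3, 23.8, 63.9]
tcp_rot: [3.141, -0.001, 0.181]
contact_force: [-0.0, 0.2, -0.6]
grip_width: 0.3
t 27.5 pos [516.3  23.8  63.9] rot [ 3.141e+00 -1.000e-03  1.810e-01] F [-0.   0.2 -0.6] grip 0.3
need total units xyz [ 0.52 -2.94 -0.02] ang [ 0.003  0.015 -0.01 ]
```

```bash
python3 -c "
from h import *
snap('wrist','w18');im=cv2.imread('pics/w18.raw.png'); save(im,'w18c',(223,150,423,330),4)"
```

```text
(no output)
```

View pics/w18c.png

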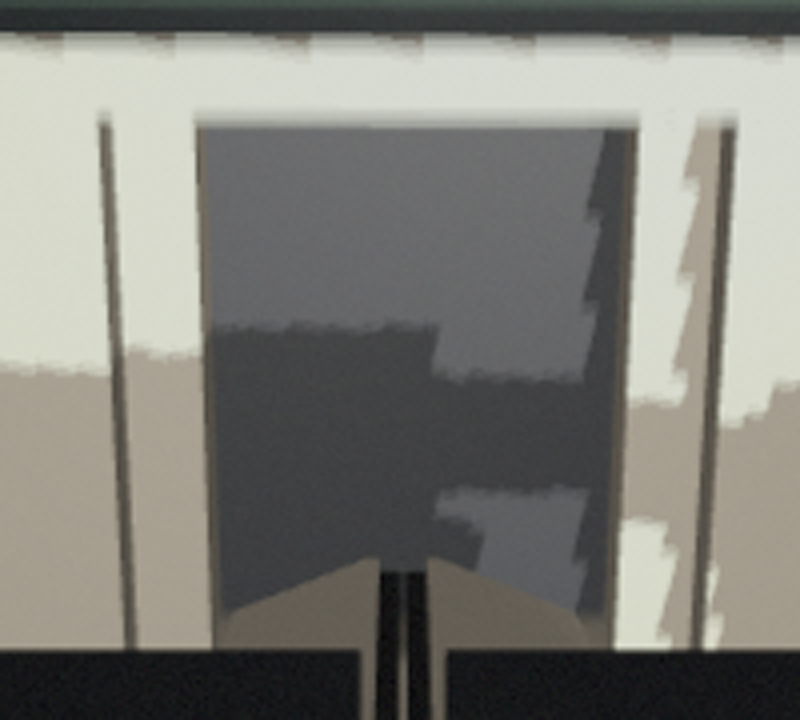

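```bash
python3 -c "
from h import *
snap('top','t3',(270,190,430,290),5)"
```

```text
(no output)
```

View pics/t3.png

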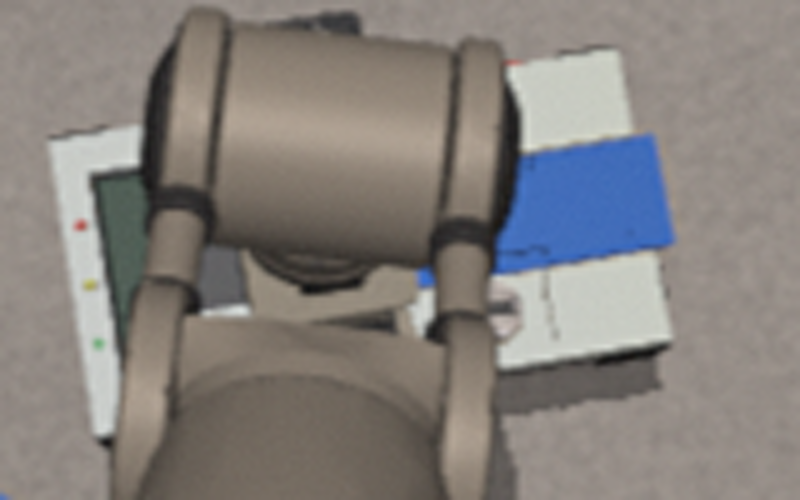

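```bash
cat >> h.py <<'E'
def rec(X):
    X=np.atleast_2d(X)[:,:2]-[531.35,-61.0]; a=np.radians(10.25); x=np.array([np.cos(a),np.sin(a)]);y=np.array([-x[1],x[0]])
    return np.c_[X@x,X@y-40]
def coverend(im,thr=None):
    hv=cv2.cvtColor(im,cv2.COLOR_BGR2HSV); m=cv2.inRange(hv,(100,120,80),(125,255,255)); m[:,:370]=0; m[:,432:]=0; m[:190]=0; m[300:]=0
    v,u=np.nonzero(m); r=rec(plane("top",np.c_[u,v],68)); k=np.abs(r[:,0])<22
    return np.percentile(r[k,1],[0,0.5,2]), len(v)
E
python3 -c "
from h import *
print(coverend(cv2.imread('pics/top0.png')),coverend(cv2.imread('pics/t3.raw.png')))
need([526.6,-34.9,63.5],0.18); print(rec(bot.get_obs()['tool_pos']))"
```

```text
(array([-124.05315369, -123.69764486, -122.75004685]), 629) (array([-134.78110257, -134.33263998, -133.14803113]), 694)
t 27.6 pos [516.5  23.3  64. ] rot [ 3.141e+00 -2.000e-03  1.800e-01] F [ 0.5  0.8 -0.6] grip 0.3
need total units xyz [ 0.5  -2.91 -0.02] ang [0.007 0.019 0.001]
[[ 0.42466767 45.58752508]]
```

```bash
python3 -m jog '{"xyz":[[0.03,-0.2,-0.02],[0.05,-0.3,0],[0.05,-0.3,0],[0.05,-0.3,0],[0.05,-0.3,0],[0.05,-0.3,0],[0.04,-0.2,0]],"angular":[[0,0.01,0],[0,0,0],[0,0,0],[0,0,0],[0,0,0],[0,0,0],[0,0,0]]}' && python3 -c "
from h import *
need([526.3,-33.2,63.5],0.18); print(rec(bot.get_obs()['tool_pos']));im,_=snap('top','t4',(270,190,430,290),5);print(coverend(im))"
```

```text
time: 28.3
tool_pos: [523.3, -17.6, 63.6]
tcp_rot: [3.141, -0.001, 0.18]
contact_force: [0.6, 0.6, 0.8]
grip_width: 0.5
t 28.3 pos [523.3 -17.6  63.6] rot [ 3.141e+00 -1.000e-03  1.800e-01] F [0.6 0.6 0.8] grip 0.5
need total units xyz [ 0.15 -0.78 -0.01] ang [0.002 0.008 0.001]
[[-0.15789191  4.14702897]]
(array([-174.88721697, -174.43630042, -173.74677203]), 593)
```

View pics/t4.png

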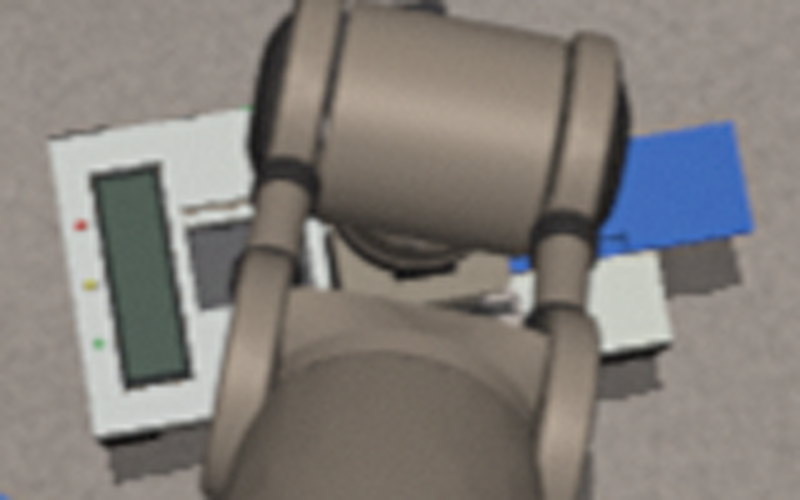

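```bash
python3 -m jog '{"xyz":[[0.03,-0.2,0],[0.04,-0.22,0],[0.03,-0.2,0],[0.02,-0.1,0]],"angular":[[0,0,0],[0,0,0],[0,0,0],[0,0,0]]}' && python3 -c "
from h import *
need([526.3,-33.2,63.5],0.18); print(rec(bot.get_obs()['tool_pos']));im,_=snap('top','t5',(270,190,430,290),5);print(coverend(im))"
```

```text
time: 28.75
tool_pos: [526.0, -33.5, 63.6]
tcp_rot: [3.141, -0.001, 0.18]
contact_force: [0.2, 0.5, 0.4]
grip_width: 0.6
t 28.75 pos [526.  -33.5  63.6] rot [ 3.141e+00 -1.000e-03  1.800e-01] F [0.2 0.5 0.4] grip 0.6
need total units xyz [ 0.01  0.01 -0.01] ang [0.003 0.008 0.002]
[[ -0.32724386 -11.95438551]]
(array([-191.25033169, -191.16031523, -190.06778897]), 545)
```

```bash
python3 -m jog '{"xyz":[[-0.05,0.3,0],[-0.05,0.3,0.1],[0,0,0.6],[0,0,1],[0,0,1],[0,0,0.8]],"angular":[[0,0,0],[0,0,0],[0,0,0],[0,0,0],[0,0,0],[0,0,0]]}' && python3 -m jog '{"xyz":[[0.1,-0.6,0],[0.18,-1,0],[0.18,-1,0],[0.18,-1,0],[0.18,-1,0],[0.18,-1,0],[0.18,-0.8,0],[0.05,-0.4,0]],"angular":[[0,0,0],[0,0,0],[0,0,0],[0,0,0],[0,0,0],[0,0,0],[0,0,0],[0,0,0]]}' -1 && python3 -c "
from h import *
need([549.7,-162.4,61],0.18)
snap('wrist','w19')"
```

```text
time: 29.4
tool_pos: [522.1, -19.2, 136.3]
tcp_rot: [-3.141, 0.003, 0.182]
contact_force: [-0.0, 0.8, -1.1]
grip_width: 0.3
time: 30.2
tool_pos: [548.1, -163.1, 138.9]
tcp_rot: [3.139, -0.001, 0.187]
contact_force: [-0.2, -0.2, -0.0]
grip_width: 59.9
t 30.2 pos [ 548.1 -163.1  138.9] rot [ 3.139e+00 -1.000e-03  1.870e-01] F [-0.2 -0.2 -0. ] grip 59.9
need total units xyz [ 0.08  0.04 -3.89] ang [ 0.024  0.019 -0.063]
```

View pics/w19.png

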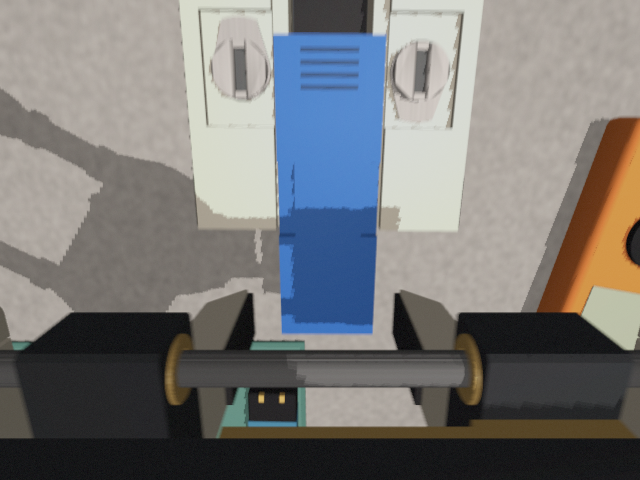

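```bash
python3 -c "
from h import *
print('end',rec(plane('wrist',[[282,333],[373,333]],68)),'case edge',rec(plane('wrist',[[198,230],[460,230]],68)),'step',rec(plane('wrist',[[281,236],[375,236]],68)),'plus end',rec(plane('wrist',[[273,34],[386,34]],68)))
print(plane('wrist',[[327,300]],68))
need([549.7,-162.4,61],0.18)
"; python3 -m jog '{"xyz":[[0.04,0.02,-0.3],[0,0,-0.4]],"angular":[[0.02,0.02,-0.05],[0,0,0]]}'
```

```text
end [[ -28.84928    -193.99055801]
 [  28.1496306  -193.60746582]] case edge [[ -75.81921951 -127.37081353]
 [  75.46461733 -126.25947356]] step [[ -28.02247779 -130.63221453]
 [  26.50255286 -130.23350887]] plus end [[-29.61369978 -24.76739114]
 [ 27.18744789 -24.29591065]]
[[ 553.78739588 -190.20838056   68.        ]]
t 30.25 pos [ 548.1 -163.8  138.8] rot [ 3.138e+00 -1.000e-03  1.860e-01] F [ 1.  -0.9 -0.5] grip 63.8
need total units xyz [ 0.08  0.07 -3.89] ang [ 0.028  0.019 -0.058]
time: 30.45
tool_pos: [549.1, -163.3, 124.6]
tcp_rot: [3.141, -0.001, 0.18]
contact_force: [0.3, -1.0, 0.3]
grip_width: 79.8
```

```bash
python3 -m jog '{"xyz":[[0.02,0,-0.6],[0,0,-0.7],[0,0,-0.7],[0,0,-0.5],[0,0,-0.25],[0,0,0]],"angular":[[0,0,0],[0,0,0],[0,0,0],[0,0,0],[0,0,0],[0,0,0]]}' && python3 -c "
from h import *
need([549.8,-163.3,61],0.18);print(rec(bot.get_obs()['tool_pos']))"
```

```text
time: 31.05
tool_pos: [547.4, -158.3, 62.1]
tcp_rot: [-3.138, 0.004, 0.185]
contact_force: [-0.3, -0.5, 1.4]
grip_width: 91.6
t 31.05 pos [ 547.4 -158.3   62.1] rot [-3.138  0.004  0.185] F [-0.3 -0.5  1.4] grip 91.6
need total units xyz [ 0.12 -0.25 -0.06] ang [-0.024 -0.048 -0.046]
[[  -1.51912625 -138.65377596]]
```

```bash
python3 -m jog '{"xyz":[[0.12,-0.22,-0.06],[0,0,0]],"angular":[[-0.02,-0.04,-0.04],[0,0,0]]}' && python3 -c "
from h import *
need([549.8,-163.3,61],0.18);print(rec(bot.get_obs()['tool_pos']))"
```

```text
time: 31.25
tool_pos: [550.5, -162.9, 61.3]
tcp_rot: [3.141, -0.0, 0.181]
contact_force: [-0.0, 0.4, -0.2]
grip_width: 92.3
t 31.25 pos [ 550.5 -162.9   61.3] rot [ 3.141 -0.     0.181] F [-0.   0.4 -0.2] grip 92.3
need total units xyz [-0.03 -0.02 -0.01] ang [ 0.002  0.004 -0.008]
[[   0.66290128 -143.71879447]]
```

```bash
python3 -m jog '{"xyz":[[-0.03,0,-0.01],[0,0,-0.01],[0,0,-0.01],[0,0,-0.01],[0,0,0]],"angular":[[0,0,0],[0,0,0],[0,0,0],[0,0,0],[0,0,0]]}' 1 && python3 -c "
from h import *
need([549.8,-163.3,61],0.18);print(rec(bot.get_obs()['tool_pos']))"
```

```text
time: 31.75
tool_pos: [550.7, -163.7, 62.1]
tcp_rot: [3.139, -0.003, 0.18]
contact_force: [-0.4, -0.1, -0.7]
grip_width: 56.4
t 31.75 pos [ 550.7 -163.7   62.1] rot [ 3.139e+00 -3.000e-03  1.800e-01] F [-0.4 -0.1 -0.7] grip 56.4
need total units xyz [-0.05  0.02 -0.05] ang [ 0.015  0.033 -0.003]
[[   0.77231719 -144.47286668]]
```

```bash
python3 -m jog '{"xyz":[[0,0,0],[0,0,0.05],[0,0,0.1],[0,0,0.2],[0,0,0.3]],"angular":[[0,0,0],[0,0,0],[0,0,0],[0,0,0],[0,0,0]]}' && python3 -c "
from h import *
need([549.8,-163.3,61],0.18);snap('side','s6',(220,120,460,300),3);snap('wrist','w20')"
```

```text
time: 32.25
tool_pos: [549.9, -163.3, 74.8]
tcp_rot: [3.141, -0.001, 0.18]
contact_force: [-0.4, 0.3, -0.9]
grip_width: 56.2
t 32.25 pos [ 549.9 -163.3   74.8] rot [ 3.141e+00 -1.000e-03  1.800e-01] F [-0.4  0.3 -0.9] grip 56.2
need total units xyz [-0.   -0.   -0.69] ang [ 0.005  0.009 -0.003]
```

View pics/s6.png

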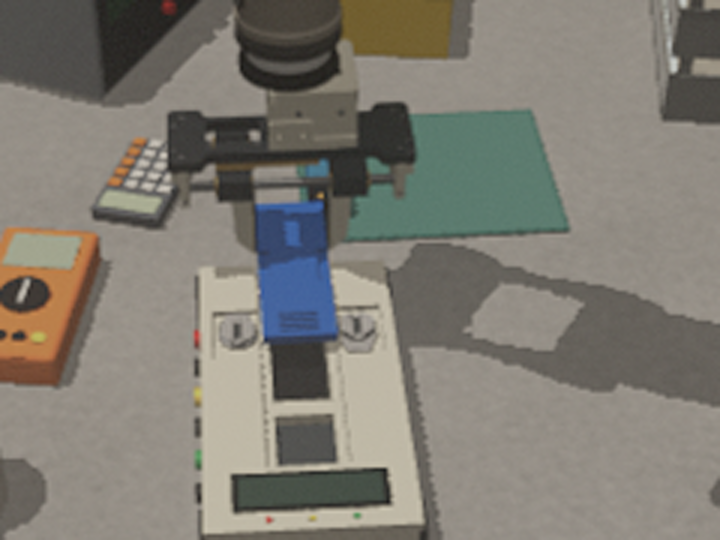

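View pics/w20.png

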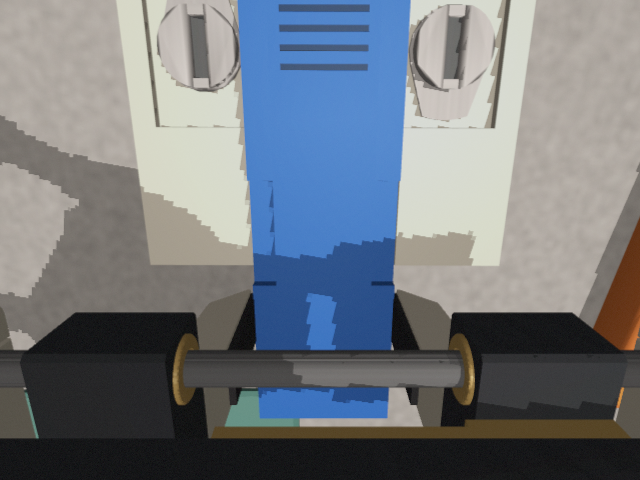

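```bash
python3 -c "
from h import *
a=np.radians(10.25); x=np.array([np.cos(a),np.sin(a)]);y=np.array([-x[1],x[0]])
w=lambda rx,ry:np.array([531.35,-61.])+rx*x+(ry+40)*y
for z in (62,68,75,81): print(z,proj('side',[*w(-28.5,-22.5),z]),proj('side',[*w(28.5,-22.5),z]),proj('side',[*w(0,-192.5),z]))
im=cv2.imread('pics/s6.raw.png');save(im,'s6c',(290,180,350,240),10)
"
```

```text
62 [[331.87458001 235.89709588]] [[307.10938914 237.02861627]] [[315.60191536 192.41687991]]
68 [[331.89117066 233.92655887]] [[307.0423105  235.05834414]] [[315.5672285 190.4997484]]
75 [[331.91066846 231.61072836]] [[306.96347675 232.74279432]] [[315.52649168 188.24823825]]
81 [[331.92750391 229.61111458]] [[306.89540651 230.74339631]] [[315.49134176 186.30551407]]
```

View pics/s6c.png

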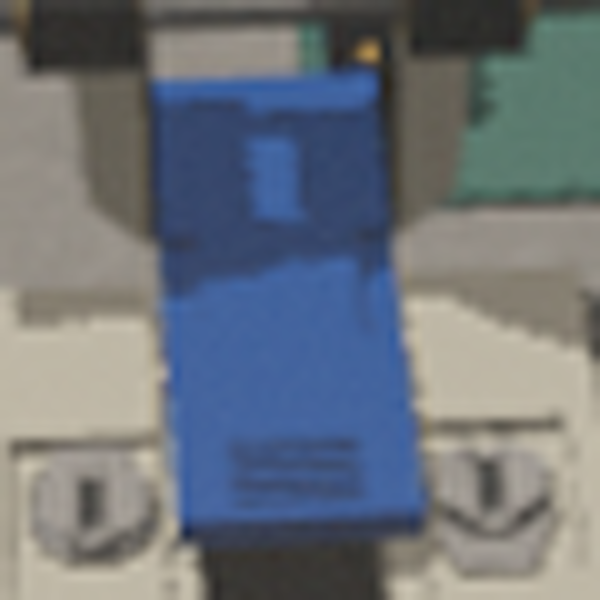

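```bash
python3 -m jog '{"xyz":[[0,0,0.5],[0,0,0.8],[0,-0.2,0.6],[-0.2,-0.5,0.2],[-0.35,-0.85,0],[-0.4,-0.9,0],[-0.4,-0.9,0],[-0.4,-0.9,0],[-0.4,-0.9,0],[-0.4,-0.9,0]],"angular":[[0,0,0],[0,0,0],[0,0,0],[0,0,0],[0,0,0],[0,0,0],[0,0,0],[0,0,0],[0,0,0],[0,0,0]]}' && python3 -c "
from h import *
need([437.7,-418.8,70],0.183)"
```

```text
time: 33.35
tool_pos: [496.5, -289.4, 122.8]
tcp_rot: [3.138, -0.004, 0.184]
contact_force: [0.1, 0.3, -1.1]
grip_width: 56.6
t 33.35 pos [ 496.5 -289.4  122.8] rot [ 3.138 -0.004  0.184] F [ 0.1  0.3 -1.1] grip 56.6
need total units xyz [-2.94 -6.47 -2.64] ang [ 0.027  0.044 -0.011]
```

```bash
python3 -m jog '{"xyz":[[-0.4,-0.9,-0.2],[-0.4,-0.9,-0.2],[-0.4,-0.9,-0.2],[-0.4,-0.9,-0.2],[-0.4,-0.9,-0.2],[-0.4,-0.8,-0.2],[-0.25,-0.5,-0.2],[-0.1,-0.2,-0.1]],"angular":[[0,0.01,0],[0,0.01,0],[0,0.01,0],[0,0.01,0],[0,0,0],[0,0,0],[0,0,0],[0,0,0]]}' && python3 -c "
from h import *
need([437.7,-418.8,70],0.183);snap('wrist','w21');snap('top','t6',(400,190,560,340),5)"
```

```text
time: 34.15
tool_pos: [433.9, -419.7, 92.4]
tcp_rot: [3.138, 0.001, 0.179]
contact_force: [1.2, 1.1, -1.4]
grip_width: 56.4
t 34.15 pos [ 433.9 -419.7   92.4] rot [3.138e+00 1.000e-03 1.790e-01] F [ 1.2  1.1 -1.4] grip 56.4
need total units xyz [ 0.19  0.04 -1.12] ang [ 0.037 -0.003  0.035]
```

View pics/w21.png

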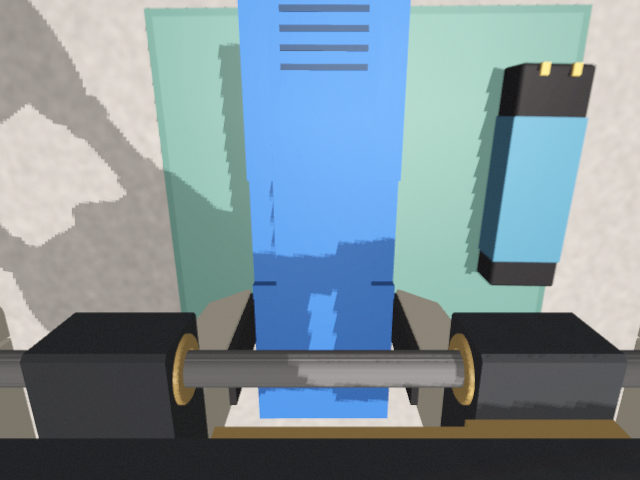

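View pics/t6.png

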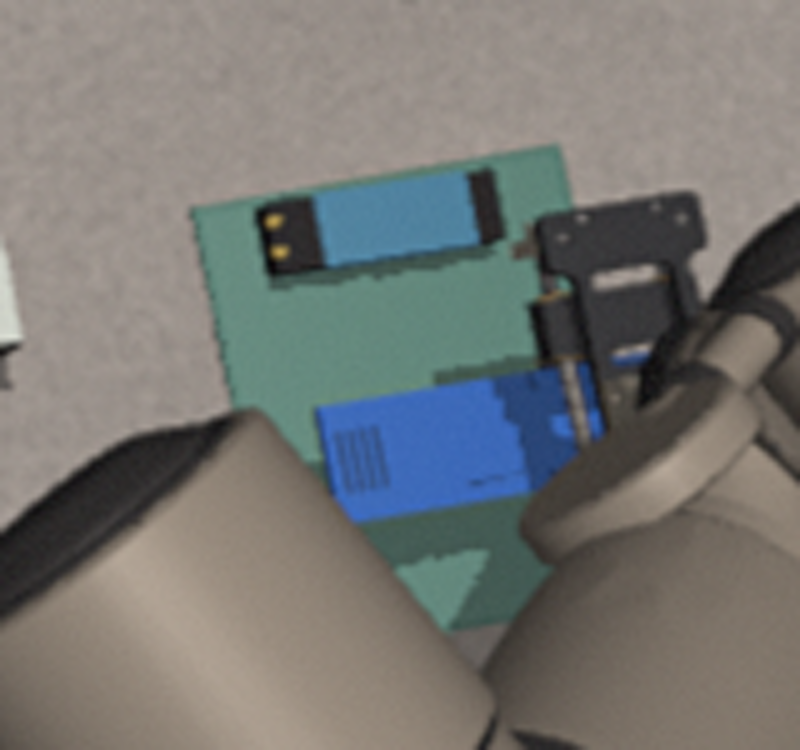

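```bash
python3 -c "
from h import *
q=plane('wrist',[[147,10],[590,6]],3);print(q)
o=bot.get_obs();Rt=Ro.from_euler('xyz',o['tcp_rot']).as_matrix()
print(((q-o['tool_pos'])@Rt).round(1))
"
```

```text
[[ 315.5692211  -304.07466818    3.        ]
 [ 548.10277513 -259.75106376    3.        ]]
[[ -96.1 -134.6   89.1]
 [ 140.6 -136.6   88.8]]
```

```bash
python3 -m jog '{"xyz":[[0.05,0,-0.4],[0,0,-0.7],[0,0,-0.7],[0,0,-0.7],[0,0,-0.5],[0,0,-0.2],[0,0,0]],"angular":[[0.03,0,0.03],[0,0,0],[0,0,0],[0,0,0],[0,0,0],[0,0,0],[0,0,0]]}' && python3 -c "
from h import *
need([436,-419.7,5],0.185)"
```

```text
time: 34.95
tool_pos: [437.3, -414.0, 22.4]
tcp_rot: [-3.139, 0.001, 0.189]
contact_force: [-0.3, 0.5, -1.7]
grip_width: 56.3
t 34.95 pos [ 437.3 -414.    22.4] rot [-3.139e+00  1.000e-03  1.890e-01] F [-0.3  0.5 -1.7] grip 56.3
need total units xyz [-0.06 -0.28 -0.87] ang [-0.024 -0.012 -0.034]
```

```bash
python3 -m jog '{"xyz":[[-0.04,-0.22,-0.25],[0,-0.03,-0.2],[0,0,-0.12],[0,0,-0.08]],"angular":[[-0.02,-0.01,-0.03],[0,0,0],[0,0,0],[0,0,0]]}' && python3 -c "
from h import *
need([436,-419.7,5],0.185)"
```

```text
time: 35.35
tool_pos: [437.2, -420.3, 9.8]
tcp_rot: [3.139, -0.001, 0.185]
contact_force: [0.8, -0.8, -1.1]
grip_width: 56.4
t 35.35 pos [ 437.2 -420.3    9.8] rot [ 3.139e+00 -1.000e-03  1.850e-01] F [ 0.8 -0.8 -1.1] grip 56.4
need total units xyz [-0.06  0.03 -0.24] ang [ 0.02   0.017 -0.003]
```

```bash
python3 -m jog '{"xyz":[[0,0,-0.1],[0,0,-0.07],[0,0,-0.06]],"angular":[[0.01,0.01,0],[0,0,0],[0,0,0]]}' && python3 -c "
from h import *
need([436,-419.7,5],0.185)"
```

```text
time: 35.65
tool_pos: [437.3, -420.6, 5.3]
tcp_rot: [3.14, -0.001, 0.185]
contact_force: [-0.8, 0.6, -0.8]
grip_width: 56.4
t 35.65 pos [ 437.3 -420.6    5.3] rot [ 3.14e+00 -1.00e-03  1.85e-01] F [-0.8  0.6 -0.8] grip 56.4
need total units xyz [-0.07  0.05 -0.01] ang [ 0.016  0.011 -0.001]
```

```bash
python3 -m jog '{"xyz":[[0,0,-0.06],[0,0,-0.04]],"angular":[[0,0,0],[0,0,0]]}' && python3 -c "
from h import *
need([436,-419.7,5],0.185)"
```

```text
time: 35.85
tool_pos: [437.4, -420.6, 5.1]
tcp_rot: [3.139, -0.001, 0.185]
contact_force: [-2.2, 1.5, 5.0]
grip_width: 56.6
t 35.85 pos [ 437.4 -420.6    5.1] rot [ 3.139e+00 -1.000e-03  1.850e-01] F [-2.2  1.5  5. ] grip 56.6
need total units xyz [-0.07  0.05 -0.  ] ang [ 0.019  0.014 -0.001]
```

```bash
python3 -m jog '{"xyz":[[0,0,0.01],[0,0,0],[0,0,0],[0,0,0],[0,0,0]],"angular":[[0,0,0],[0,0,0],[0,0,0],[0,0,0],[0,0,0]]}' -1 && python3 -m jog '{"xyz":[[0,0,0.3],[0,0,0.8],[0,0,1],[0,0,1],[0,0,1],[0,0,1],[0,0,1],[0,0,0.5]],"angular":[[0,0,0],[0,0,0],[0,0,0],[0,0,0],[0,0,0],[0,0,0],[0,0,0],[0,0,0]]}' && python3 -c "
from h import *
need([436,-419.7,5],0.185);snap('side','s7');snap('wrist','w22')"
```

```text
time: 36.35
tool_pos: [437.8, -421.0, 5.9]
tcp_rot: [3.138, -0.002, 0.185]
contact_force: [0.6, -0.6, -0.0]
grip_width: 90.4
time: 37.15
tool_pos: [436.6, -419.6, 143.2]
tcp_rot: [3.141, -0.0, 0.185]
contact_force: [0.5, 0.1, -0.4]
grip_width: 92.0
t 37.15 pos [ 436.6 -419.6  143.2] rot [ 3.141 -0.     0.185] F [ 0.5  0.1 -0.4] grip 92.0
need total units xyz [-0.03 -0.01 -6.91] ang [ 0.003  0.002 -0.001]
```

View pics/s7.png

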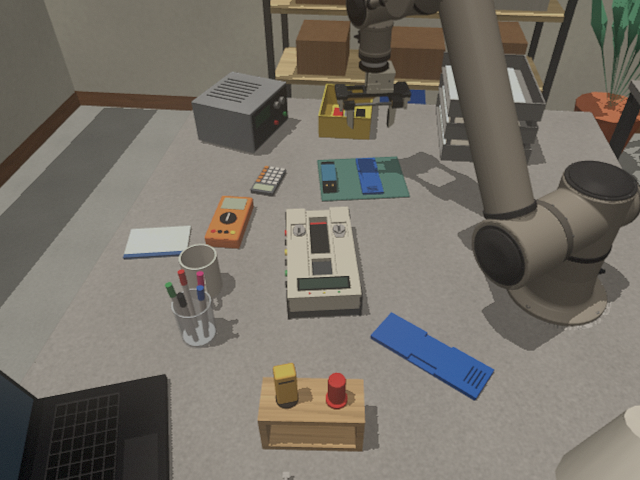

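View pics/w22.png

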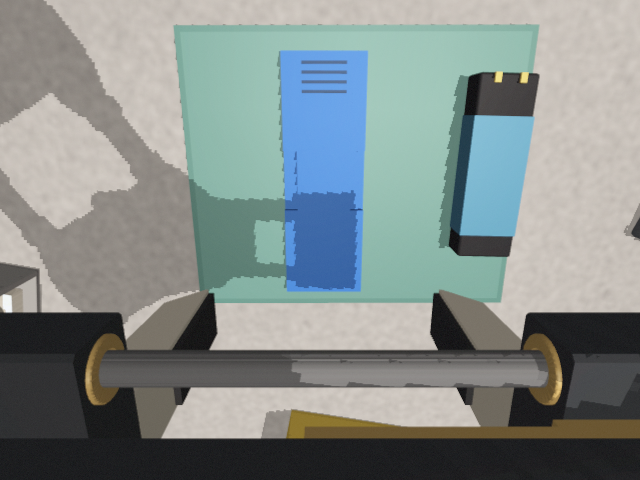

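```bash
python3 -c "
from h import *
im,_=snap('top','t7')
q=plane('wrist',[[280,52],[367,52],[361,291],[287,291]],11); print(q.round(1))
M=np.array([450.9,-379.2]);a=np.radians(10.7);x=np.array([np.cos(a),np.sin(a)]);y=np.array([-x[1],x[0]]);d=q[:,:2]-M;print(np.c_[d@x,d@y].round(1))
"
```

```text
[[ 385.  -306.8   11. ]
 [ 440.  -296.5   11. ]
 [ 471.4 -460.3   11. ]
 [ 416.  -470.7   11. ]]
[[-51.3  83.3]
 [  4.6  83.3]
 [  5.1 -83.5]
 [-51.3 -83.4]]
```

View pics/t7.png

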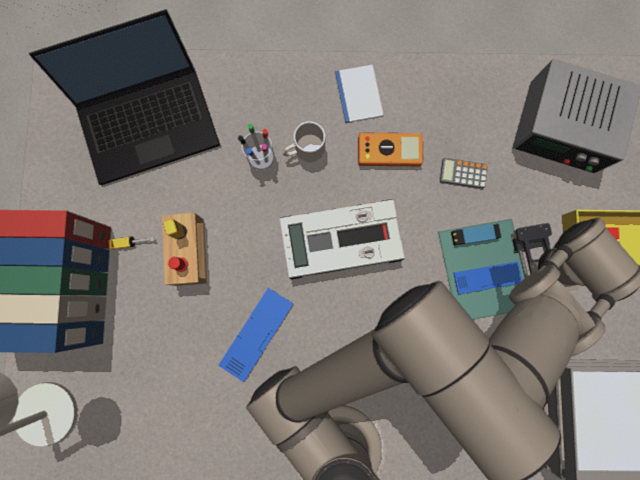

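```bash
python3 -c "
from h import *
im=cv2.imread('pics/w19.raw.png');a=im[20:120,200:300];b=im[20:120,380:480];cv2.imwrite('pics/w19ab.png',cv2.resize(np.hstack([a,b]),None,fx=4,fy=4,interpolation=cv2.INTER_CUBIC))"
```

```text
(no output)
```

View pics/w19ab.png

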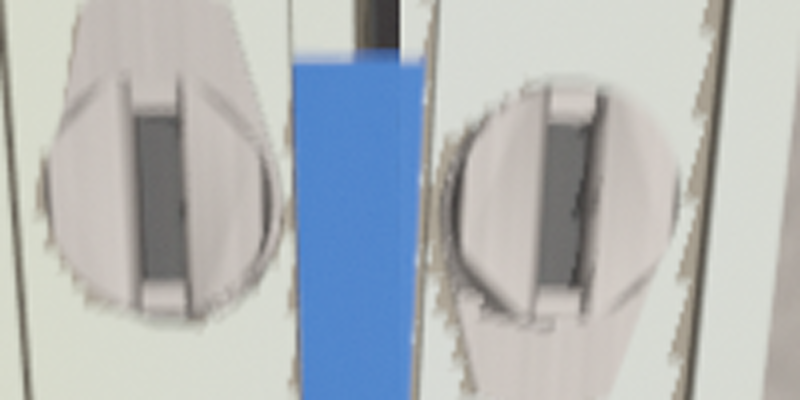

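```bash
python3 -c "
from h import *
print(bot.close_job()); print(bot.get_obs()['time'])"
```

```text
the job is handed in; nothing more can be done
None
the job is handed in; nothing more can be done
```

The job is handed in at about 37 s of the 72 s allowed, and nothing I asked of the arm is left undone. The hand-in gave no verdict.

- **Locks:** I turned both counter-clockwise until the torque rose at the stop, to about 0.34 N m (near) and 0.45 N m (far). In the images both slots lie along the slide. After the turn the near one measured 100.1° against 100° for the channel and the far one 101.6°. One coarse later reading of the near lock gave 96.5°, but a close-up shows it parallel to the case.
- **Screwdriver:** It was lowered until its collar rested on the stand, then released. The side view shows it upright in its hole.
- **Cover:** I pushed it out to about 67 mm overhang, gripped it by its two long edges and lifted it level. It was lowered until it touched the mat (about 5 N) before I let go. It lies flat, top up, at about x = -51..5 and y = ±83 mm of the mat, clear of the battery pack. The arm then withdrew and touches nothing.
- **Other objects:** The nut driver, battery pack, multimeter, mug, pen cup and calculator look unmoved in the top view.

One thing differs: the small look-alike screwdriver, which stood upright on its blade at the start, is now lying on the desk. It had already fallen by 2.6 s. The arm had not come near it and no contact force showed, so I believe it toppled by itself.

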